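# Change the batch in the tip-out finishing trough

## Task

Change the batch in the small vibratory finishing trough: turn the speed dial fully anticlockwise to off, pull up the spring plunger and turn it into its rest notch so that it stays out by itself, tip the trough right over to its stop so that the blue finished prints slide into the yellow tote, swing it back level and let the plunger home again so that the trough is locked. Then load all the raw orange prints from the dark sheet into the trough; any blue print that missed the tote goes into it too, and everything else on the bench stays where it is.

Things in the scene. Friction and masses are not known exactly. Their poses are not given: they have to be found in the camera images.
- dial (a joint): black speed dial on the top of the grey controller box (130 x 100 x 55 mm) at the right. Value in rad, 0 = off, its end stop fully anticlockwise seen from above (pointer at the red mark); grows clockwise to 4.7. It stays where it is left (needs about 0.04 N m)
- dial_grip (a point): grip point of the dial: on its vertical axis, near the middle of its bar's height, 92 mm above the table. The bar is 46 mm long (along this point's x axis, which turns with the dial), 14 mm wide, its top 7 mm above this point, its foot disc 23 mm below it. Free space above
- pin (a joint): spring plunger that locks the trough: how far it is pulled up, m. 0 = home (locked), 0.028 = fully up. The spring pulls down with 5 N at home, 11 N fully up. The pin leaves the index plate at about 0.012. It turns only when 0.0185 or more up; turned 75 degrees and let go it drops into its rest notch and stays out at 0.0145. To send it home: lift to about 0.023, turn back to 0, let it down
- pin_turn (a joint): turn of the plunger's handle, rad, clockwise seen from above: 0 = in line with the slot, where the pin can go home (T-bar along the machine's x axis); 1.3 = over the rest notch; limits -0.1 and 1.5
- pin_handle (a point): middle of the plunger's red T-bar, 66 mm long (along this point's x axis, turning with it), 14 mm wide, 20 mm high, on the vertical plunger axis on the bracket at the far end of the machine, about 273 mm above the table at home; the bush below it is 41 mm across and its top lies 21 mm below the T-bar's middle at home
- trough (a joint): tilt of the trough, rad: 0 = level, on its stop; 1.4 (80 degrees) = tipped right over to its other stop, spout side down, towards the tote. The pivot is stiff (about 0.75 N m, plus the weight): the trough stays where it is left. Locked at level while the plunger is home; the plunger rides on the plate's rim if it is let down elsewhere, and snaps in at level
- trough_hinge (a point): on the trough's horizontal pivot axis, half-way along the trough, 155 mm above the table, fixed to the frame. Its x axis is the pivot axis (the machine's x: away from the robot, towards the plunger); y is horizontal towards the handle side, z up; the trough turns about +x as it tips, so the handle rises and goes over and the spout, at -y, goes down
- trough_handle (a point): middle of the trough's round black handle bar, 16 mm thick and 120 mm long along x, at the trough's left rim, 39 mm clear of the trough's wall; moves with the trough. When level it lies 182 mm to +y and 12 mm above the pivot axis. It may be held from above throughout: the round bar turns in the grip
- trough_floor (a point): middle of the trough's inner floor, moves with the trough (axes as trough_hinge when level, 85 mm above the table). Inside it is 208 mm long (x), smooth; the flat floor is 100 mm wide (y from -50 to +50 mm from here), then a spout slopes up at 41 degrees from y = -50 mm to the lip at y = -165 mm, 100 mm above the floor; the left wall at y = +50 mm is 92 mm high, the end walls up to 100 mm
- machine: the frame of the finishing machine: grey base plate 300 x 200 x 12 mm and an end post 177 mm high at each end of the trough, axes as trough_hinge, origin on the table below the middle of the pivot axis. The plunger bracket at its far end, topped by the red T-bar, is the highest thing within reach
- tote: yellow open collecting tote 250 x 200 x 72 mm (x, y, z), walls 5 mm, fixed on the table below the spout; origin at the middle of its underside, axes along the machine's
- bed: flat dark sheet 250 x 240 mm, 1 mm thick, on which the raw prints wait; origin at its middle
- done_gear_mid (a point): finished blue print, lies in the trough at the start. gear: disc 64 mm over the teeth and 22 mm high with a round hub 32 mm across standing out of its top, 50 mm high over all; its centre on the axis, 25 mm above its underside; z along the hub (grip the hub). May be absent
- done_bracket_mid (a point): finished blue print, lies in the trough at the start. angle bracket: foot plate 70 x 40 x 10 mm (x, y, z) with an upright wall 10 mm thick (x), 40 mm wide (y), 50 mm high over all, at the -x end; this point lies over the middle of the foot, 25 mm above its underside (in empty air: the wall's middle is at x = -30 mm from it); z up. May be absent
- done_coupler_mid (a point): finished blue print, lies in the trough at the start. plain round shaft coupler, 44 mm across and 60 mm high, standing on end; its centre; z along its axis. May be absent
- raw_gear_mid (a point): raw orange print, waits on the dark sheet at the left. gear: disc 64 mm over the teeth and 22 mm high with a round hub 32 mm across standing out of its top, 50 mm high over all; its centre on the axis, 25 mm above its underside; z along the hub (grip the hub). May be absent
- raw_bracket_mid (a point): raw orange print, waits on the dark sheet at the left. angle bracket: foot plate 70 x 40 x 10 mm (x, y, z) with an upright wall 10 mm thick (x), 40 mm wide (y), 50 mm high over all, at the -x end; this point lies over the middle of the foot, 25 mm above its underside (in empty air: the wall's middle is at x = -30 mm from it); z up. May be absent
- raw_coupler_mid (a point): raw orange print, waits on the dark sheet at the left. plain round shaft coupler, 44 mm across and 60 mm high, standing on end; its centre; z along its axis. May be absent
- raw_housing_mid (a point): raw orange print, waits on the dark sheet at the left. housing box 80 x 44 x 32 mm (x, y, z, z up); its centre. May be absent
- wash_bottle: bystander, leave alone: white bottle, 64 mm across, 170 mm high
- scraper: bystander, leave alone: scraper 200 mm long
- driver: bystander, leave alone: screwdriver 180 mm long
- jar: bystander, leave alone: amber jar, 60 mm across, 75 mm high
- calipers: bystander, leave alone: calipers 200 mm long
There are look-alikes about, which are no part of the job. What is shaped like the part that bears done_bracket_mid but green is not meant.

How it is judged:
By the outcome, as a careful person would: the job done as asked, in the order asked, and still so for the second after the job is handed in, with the robot touching nothing.
Of done_gear, done_bracket, done_coupler only 2 to 3 are there at a start; the rules pass over those that are not, and their reading is None.
Of raw_gear, raw_bracket, raw_coupler, raw_housing only 2 to 4 are there at a start; the rules pass over those that are not, and their reading is None.
At some moment in a run one of raw_gear, raw_bracket, raw_coupler, raw_housing may be knocked a few centimetres aside while the robot is not near it.
Once in a run the grip may slacken for a moment while it holds something.
It also fails if it takes over 210 s, if anything falls off the work surface, if the arm or the gripper's body presses on something with over 40 N, if the wrist force passes 120 N, or if a joint passes its speed limit or range.

## Robot

A 6-joint arm with a two-finger parallel gripper is mounted at the origin on the work surface. World frame = base frame: x ahead of the robot, y to its left, z up, the work surface at z = 0. Lengths are in m, angles in rad, forces in N, time in s.
With the tool pointing down it reaches from about 0.3 to 0.875 m from the base axis. Payload 6.4 kg.
Tool frame: the origin (TCP) lies on the front face of the gripper's body, between the roots of the fingers; the fingertips stand 73 mm ahead of it and the grasp point (between the pads) lies ctrl.pinch_z ahead of it (ctrl.pinch_z is the distance from the TCP to the grasp point, in m); z points along the fingers, x is the direction in which the jaws open and shut, and the axes are right-handed (so a half turn about z gives the same grasp; the last joint's range is limited). The gripper opens to 85 mm and grips with 20 to 120 N. Pads are 22 mm wide; open, the fingers measure 114 mm over their backs; the gripper's body (76 mm by 85 mm) begins 54 mm behind the grasp point. The pads swing forward as they close: fully open they stand 13 mm farther back than shut.
Start: joints at [1.107, 0.181, 1.607, -0, 1.354, -0.206], TCP at [0.147, 0.556, 0.304] pointing down, gripper open.
Joint ranges: [-2.99, 2.99], [-0.89, 2.07], [0.3, 2.58], [-1.14, 4.28], [0, 2.63], [-3.12, 3.12]. Speed limits (rad/s): [2.57, 2.57, 3.01, 3.14, 3.14, 3.14].

## Interface

Orientations are given as a unit quaternion [w, x, y, z].
In Python, from bench import ctrl gives the robot as it stands.
- The arm moves only by the tool move_arm, never from a script. Its argument "rows" is text: rows parted by semicolons, each of 7 numbers parted by spaces: the shift along the tool's x, y, z in cm, then the turn, a rotation vector about the tool's x, y, z in degrees, then the opening, from 0 (shut) to 1 (fully open). In form: x y z rx ry rz grip; .... A call has 1 to 20 rows; each row shifts and turns the commanded pose from where the row before left it, along the tool's axes as they then stand; what a row does not reach is not made up. A row lasts 1/10 s, in which the tool goes at most 50 mm and 8.59 degrees, less where a joint would pass 70% of its speed; a pose out of reach is approached as far as the arm can. A call with a gripper value outside its range is refused whole. The fingers move at their own pace and stop on an object; the grip force is fixed at half the most. Time passes only in rows, so rows that do not move let the fingers close. It gives the time, the measured TCP pose, the force and the opening at its end, in the units of the state.
- ctrl.get_obs(): the state, without advancing time (a new reading comes with each control period).
- ctrl.camera(name): name is "scene" or "side" or "wrist"; returns a dict with "color" (384x512x3 uint8, blue, green, red), "fx", "fy", "cx", "cy" (pixels), "k1" (the pictures are not rectified: a ray, as slopes to the right and down, at radius r is drawn at 1 + k1 r^2 times it, then the intrinsics apply), "rvec" (rotation vector, rad) and "tvec" (3), from world to camera coordinates, as OpenCV has them. Camera axes: x right, y down, z forward; pixel columns grow to the right and rows downward; lengths in m; the calibration is good to about 2 mm. A picture is of the moment at which its call begins. There is no depth.
- ctrl.hand_in(): hands the job in, once; it reports no verdict.
Trained networks look in the newest picture that a camera, given by its name, has taken for a name from the list of things; names that differ only in an ending like _2 or _b are one class to them, and where a whole thing is asked for, a point or a joint stands for the part that bears it (a point fixed in the world has none). Each returns a list of dicts, best first, with "confidence" (0 to 1); they miss things now and then, are a little off and sometimes report something else, mostly with a low value. They report only what shows in the picture. A call takes as long as a camera call. They do not tell look-alikes from the thing itself.
- ctrl.look_for(camera, query): "bbox" ([left, top, right, bottom] in pixels, round what is visible of it).
- ctrl.trace(camera, query): "region" (384x512 bool, what is visible of it) and "bbox" ([left, top, right, bottom] in pixels, round what is visible of it).
The state is a dict: "time_s": time; "q": joint angles; "dq": joint speeds; "joint_efforts": joint torques, N m; "eef_pos": TCP position; "eef_rot": TCP orientation; "wrist_force": force on the tool from outside, world axes, zero at the start; "torque": the same for the moment, N m; "opening": opening from 0.0 (shut) to 1.0 (fully open).
Only numpy, scipy, OpenCV 4.12 (cv2) and the standard library are available. Lean on these libraries where they do the work, as an engineer would, in place of code of your own. Each camera call takes 0.05 s, during which the arm holds its last target.

## Working session

There is one attempt and no reset: what is moved stays moved. The work goes in short steps, Python scripts to look and compute and a tool call to move; the robot and the scene stay as the last step left them, time stands still between calls to the robot, and variables do not carry over. Pictures are saved under pics/ and viewed, and the job is handed in when it is done.

Besides the shell and the picture viewer there is one more tool, called after "Request:" as name(argument=value, ...) on one line, values as JSON. move_arm: Moves the arm, as the interface text tells. Its arguments: {"type":"object","properties":{"rows":{"type":"string"}},"required":["rows"]}

```bash
ls; mkdir -p pics; python3 - <<'E'
from bench import ctrl
import cv2
o=ctrl.get_obs(); print({k:(v if not hasattr(v,'round') else v) for k,v in o.items()}, ctrl.pinch_z)
for n in ["scene","side","wrist"]:
    c=ctrl.camera(n); cv2.imwrite(f"pics/a_{n}.png",c["color"]); print(n,{k:v for k,v in c.items() if k!="color"})
E
```

```text
pics
{'time_s': 0.0, 'q': array([ 1.10665725e+00,  1.81548291e-01,  1.60802667e+00, -4.25753294e-06,
        1.35378448e+00, -2.06314903e-01]), 'dq': array([ 0.00077022, -0.00083092,  0.00049109,  0.00144849, -0.00040462,
       -0.00123257]), 'joint_efforts': array([-4.45682872e-04, -4.44896364e+01, -3.51321530e+01, -4.16591965e-04,
        9.27359273e-03,  2.13119881e-05]), 'eef_pos': array([0.14640653, 0.55560154, 0.30297094]), 'eef_rot': array([ 3.86254094e-04,  7.92141206e-01,  6.10337225e-01, -7.94480732e-04]), 'wrist_force': array([-0.54837314,  0.55212364, -0.63054274]), 'torque': array([ 0.02182129, -0.00782084,  0.00678601]), 'opening': 1.002239377506414} 0.0539
scene {'fx': 461.41588260438687, 'fy': 461.41588260438687, 'cx': 251.88763051161223, 'cy': 198.37595639217554, 'k1': -0.19078206538155595, 'rvec': array([ 1.94753541,  1.33507174, -0.59667932]), 'tvec': array([-0.17022031, -0.19172266,  1.75636588])}
side {'fx': 364.2259427303285, 'fy': 364.2259427303285, 'cx': 256.8689858479133, 'cy': 191.6708912532611, 'k1': 0.037505406748140964, 'rvec': array([ 2.0435185 , -0.73245122,  0.3680304 ]), 'tvec': array([-0.38399014,  0.32477254,  0.82722925])}
wrist {'fx': 341.3699247085355, 'fy': 341.3699247085355, 'cx': 255.34819108594016, 'cy': 189.9831674347189, 'k1': -0.031731229569161974, 'rvec': array([-2.30493158, -1.77382886, -0.24817533]), 'tvec': array([-0.57467179, -0.03453186,  0.37742981])}
```

View pics/a_scene.png

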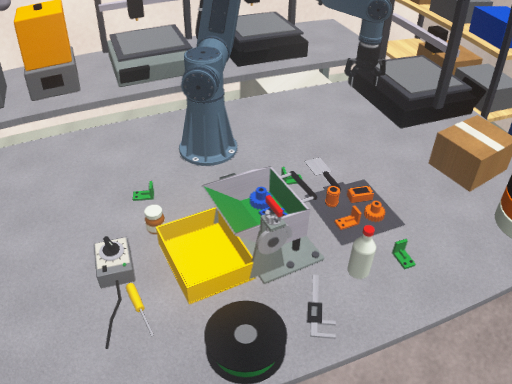

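View pics/a_side.png

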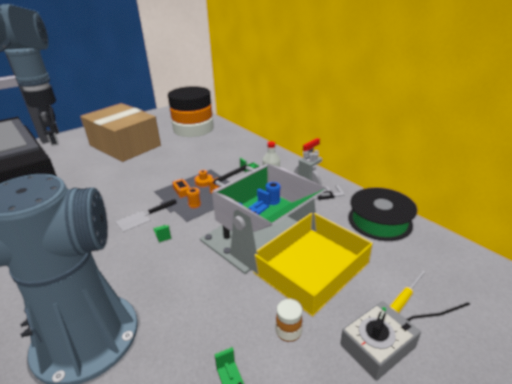

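View pics/a_wrist.png

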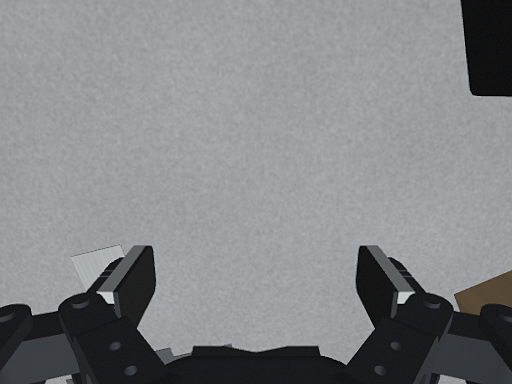

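```bash
cat > h.py <<'E'
import numpy as np, cv2, json
from scipy.spatial.transform import Rotation as R
def dist(c): return np.array([c["k1"],0,0,0,0.])
def K(c): return np.array([[c["fx"],0,c["cx"]],[0,c["fy"],c["cy"]],[0,0,1.]])
def proj(c,X): return cv2.projectPoints(np.atleast_2d(np.array(X,float)),np.array(c["rvec"]),np.array(c["tvec"]),K(c),dist(c))[0][:,0]
def ray(c,u,v):
    p=cv2.undistortPoints(np.array([[[u,v]]],float),K(c),dist(c))[0,0]
    Rm=cv2.Rodrigues(np.array(c["rvec"]))[0]; o=-Rm.T@np.array(c["tvec"]); d=Rm.T@np.array([p[0],p[1],1]); return o,d/np.linalg.norm(d)
def onz(c,u,v,z):
    o,d=ray(c,u,v); return o+d*(z-o[2])/d[2]
def tri(obs): # [(c,u,v)...]
    A=np.zeros((3,3));b=np.zeros(3);L=[]
    for c,u,v in obs:
        o,d=ray(c,u,v);M=np.eye(3)-np.outer(d,d);A+=M;b+=M@o;L.append((o,d))
    x=np.linalg.solve(A,b); return x,[np.linalg.norm((np.eye(3)-np.outer(d,d))@(x-o)) for o,d in L]
def save(n,img,box=None,s=1):
    if box: img=img[box[1]:box[3],box[0]:box[2]]
    cv2.imwrite("pics/"+n,cv2.resize(img,None,fx=s,fy=s,interpolation=cv2.INTER_CUBIC))
E
python3 - <<'E'
from bench import ctrl
from h import *
for n in ["scene","side"]:
    c=ctrl.camera(n)
    np.save(f"cal_{n}.npy",{k:v for k,v in c.items()},allow_pickle=True)
    save(f"b_{n}.png",c["color"],(80,130,430,330) if n=="scene" else (110,130,460,384),2.2)
    for q in ["dial","dial_grip","pin_handle","trough_handle","machine","tote","bed","done_gear_mid","done_bracket_mid","done_coupler_mid","raw_gear_mid","raw_bracket_mid","raw_coupler_mid","raw_housing_mid","wash_bottle","scraper","driver","jar","calipers"]:
        r=ctrl.look_for(n,q); print(n,q,[(round(d["confidence"],2),[round(x) for x in d["bbox"]]) for d in r][:5])
E
```

```text
scene dial [(0.61, [105, 235, 118, 256])]
scene dial_grip [(0.72, [106, 235, 123, 260]), (0.37, [203, 167, 314, 257])]
scene pin_handle [(0.76, [265, 196, 283, 216])]
scene trough_handle [(0.67, [204, 165, 317, 256])]
scene machine [(0.6, [200, 166, 328, 280])]
scene tote [(0.8, [157, 209, 252, 304])]
scene bed [(0.64, [305, 178, 404, 246])]
scene done_gear_mid [(0.64, [251, 187, 267, 213]), (0.62, [306, 158, 344, 191])]
scene done_bracket_mid [(0.82, [394, 238, 414, 266]), (0.67, [282, 167, 292, 185]), (0.54, [132, 178, 151, 201]), (0.49, [346, 228, 375, 279]), (0.42, [203, 168, 315, 254])]
scene done_coupler_mid [(0.62, [157, 210, 253, 304]), (0.47, [145, 208, 162, 233])]
scene raw_gear_mid [(0.58, [367, 202, 386, 221])]
scene raw_bracket_mid [(0.89, [334, 209, 361, 230])]
scene raw_coupler_mid [(0.55, [330, 187, 338, 210])]
scene raw_housing_mid [(0.54, [350, 186, 375, 204]), (0.39, [268, 198, 285, 218])]
scene wash_bottle [(0.82, [349, 228, 376, 279]), (0.67, [267, 199, 281, 225])]
scene scraper [(0.86, [306, 156, 339, 188]), (0.74, [309, 277, 339, 338]), (0.64, [106, 237, 122, 2
[... 688 characters left out ...]
acket_mid [(0.97, [212, 347, 243, 382]), (0.83, [249, 190, 270, 212]), (0.55, [241, 157, 258, 172]), (0.46, [153, 224, 171, 239]), (0.35, [211, 163, 324, 229])]
side done_coupler_mid [(0.49, [267, 176, 279, 204])]
side raw_gear_mid [(0.53, [194, 172, 209, 191])]
side raw_bracket_mid []
side raw_coupler_mid [(0.67, [186, 185, 201, 206]), (0.53, [273, 301, 306, 343])]
side raw_housing_mid [(0.68, [172, 182, 186, 200])]
side wash_bottle [(0.65, [264, 140, 282, 168])]
side scraper [(0.63, [118, 194, 175, 228]), (0.62, [301, 138, 320, 150])]
side driver [(0.8, [390, 272, 424, 310]), (0.27, [264, 143, 280, 165])]
side jar [(0.72, [272, 302, 304, 341]), (0.3, [267, 182, 280, 203])]
side calipers []
```

View pics/b_scene.png

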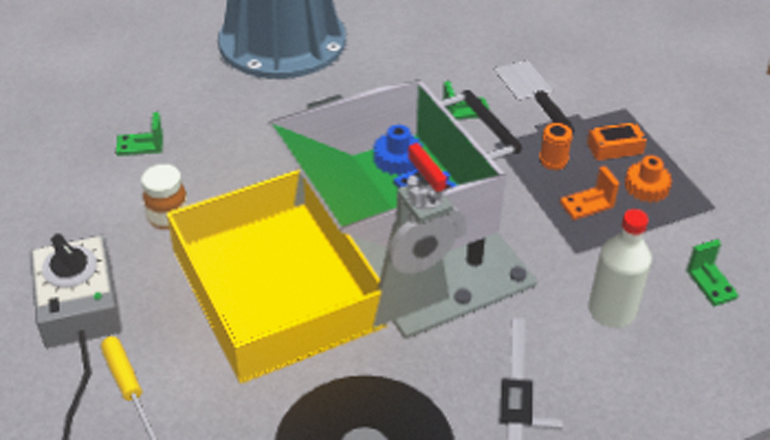

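View pics/b_side.png

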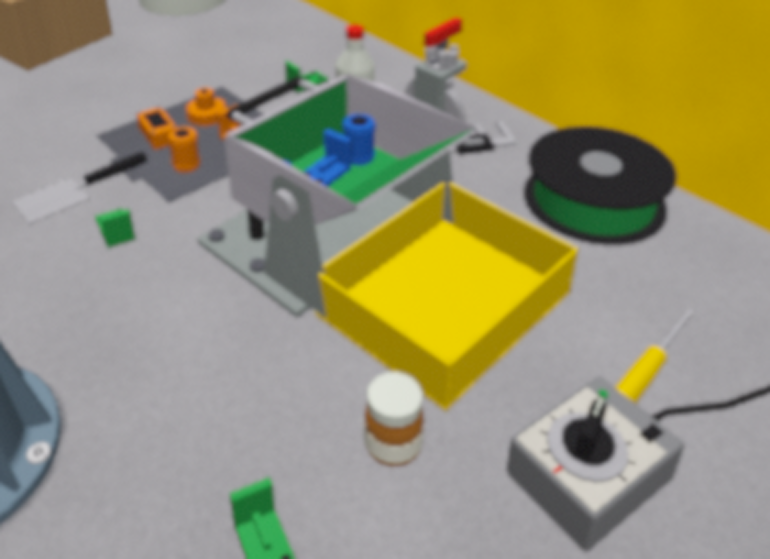

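```bash
python3 - <<'E'
from h import *
from scipy.optimize import least_squares
C={n:np.load(f"cal_{n}.npy",allow_pickle=True).item() for n in ["scene","side"]}
sc=lambda u,v:(C["scene"],80+u/2.2,130+v/2.2); sd=lambda u,v:(C["side"],110+u/2.2,130+v/2.2)
pts={"hA":[sc(468,96),sd(232,115)],"hB":[sc(518,150),sd(300,83)],"tA":[sc(412,150),sd(425,38)],"tB":[sc(443,186),sd(460,25)],
"tb":[sc(428,167),sd(443,32)],"dial":[sc(68,255),sd(588,440)],"t1":[sc(168,212),sd(447,368)],"t2":[sc(300,172),sd(322,275)],"t3":[sc(383,290),sd(447,185)],"t4":[sc(240,348),sd(577,253)]}
for k,v in pts.items(): 
    x,e=tri(v); print(k,x.round(4),np.round(e,4))
# tote fit
tot={( -1,-1):"t1",(-1,1):"t2",(1,1):"t3",(1,-1):"t4"}
def res(p):
    c,s=np.cos(p[2]),np.sin(p[2]);r=[]
    for (a,b),k in tot.items():
        X=[p[0]+c*a*.125-s*b*.1,p[1]+s*a*.125+c*b*.1,.072]
        for cam,u,v in pts[k]: r+=list(proj(cam,X)[0]-[u,v])
    return r
s=least_squares(res,[.55,-.1,0]);print("tote",s.x,np.round(s.fun,1))
def res2(p):
    c,s=np.cos(p[2]),np.sin(p[2]);r=[]
    for X,k in [((-.06,.182,.167),"hA"),((.06,.182,.167),"hB")]:
        Y=[p[0]+c*X[0]-s*X[1],p[1]+s*X[0]+c*X[1],X[2]]
        for cam,u,v in pts[k]: r+=list(proj(cam,Y)[0]-[u,v])
    return r
s2=least_squares(res2,[.55,.1,0]);print("mach from handle",s2.x,np.round(s2.fun,1))
for n,u,v,z in [("coupler",556,145,.03),("housing",617,140,.02),("gear",650,175,.022),("bracket",590,200,.005),("jar",162,190,.05),("bottle",620,280,.05),("gear blue",397,155,.1)]:
    print(n,onz(*sc(u,v),z).round(3))
E
```

```text
hA [0.4492 0.1343 0.1648] [0.002 0.002]
hB [0.5715 0.1471 0.1629] [0.0023 0.0023]
tA [ 0.6377 -0.0298  0.2742] [0.0007 0.0007]
tB [ 0.7034 -0.0237  0.2715] [0.0025 0.0025]
tb [ 0.6704 -0.0263  0.2726] [0.0018 0.0018]
dial [ 0.4603 -0.4265  0.0717] [0.0036 0.0036]
t1 [ 0.4243 -0.2858  0.068 ] [0.0025 0.0025]
t2 [ 0.4122 -0.0972  0.0684] [0.0028 0.0028]
t3 [ 0.6511 -0.0687  0.0675] [0.0023 0.0023]
t4 [ 0.6737 -0.2587  0.0639] [0.0043 0.0043]
tote [ 0.54033723 -0.17831987  0.10520968] [-2.4  0.5  1.5 -1.1  0.3 -2.  -4.1 -1.7  0.9  0.  -0.5 -2.6 -3.7  0.1
  1.3 -2.4]
mach from handle [ 0.528839   -0.0416474   0.09939033] [-0.3  0.4  0.2 -1.3 -1.  -0.5 -0.5 -1.4]
coupler [0.447 0.292 0.03 ]
housing [0.46  0.394 0.02 ]
gear [0.549 0.396 0.022]
bracket [0.548 0.297 0.005]
jar [ 0.358 -0.28   0.05 ]
bottle [0.73  0.227 0.05 ]
gear blue [0.457 0.03  0.1  ]
```

```bash
cat >> h.py <<'E'
def cal(n): return np.load(f"cal_{n}.npy",allow_pickle=True).item()
def Rq(o): q=o["eef_rot"]; return R.from_quat([q[1],q[2],q[3],q[0]])
def go(o,xyz,yaw=None):
    """first turn about tool z, then shift: print deg about z and shift in cm after the turn"""
    r=Rq(o); x=r.apply([1,0,0]); y0=np.arctan2(x[1],x[0])
    print("t",round(o["time_s"],2),"tcp",o["eef_pos"].round(4),"yaw",round(np.degrees(y0),1),"tilt z",r.apply([0,0,1]).round(3),"open",round(o["opening"],3),"F",o["wrist_force"].round(1))
    rz=0
    if yaw is not None: 
        rz=(-(yaw-np.degrees(y0))+90)%180-90
        print("  rz deg",round(rz,1),"(q6 now",o["q"][5].round(2),")")
    d=np.array(xyz)-o["eef_pos"]
    dl=(r*R.from_rotvec([0,0,np.radians(rz)])).inv().apply(d)*100
    n=np.linalg.norm(dl); print("  shift cm",dl.round(2),"len",n.round(1),"min rows",int(np.ceil(n/5)))
E
python3 - <<'E'
from bench import ctrl
from h import *
o=ctrl.get_obs(); c=ctrl.camera("wrist"); 
Rm=cv2.Rodrigues(c["rvec"])[0]; p=-Rm.T@c["tvec"]
print("cam pos in tool",Rq(o).inv().apply(p-o["eef_pos"]), "axis in tool",Rq(o).inv().apply(Rm.T@[0,0,1]),Rq(o).inv().apply(Rm.T@[1,0,0]))
go(o,[.45,.1,.42])
E
```

```text
cam pos in tool [ 0.00061004 -0.07024886 -0.06831569] axis in tool [-3.10567573e-04  2.76670634e-01  9.60964757e-01] [ 9.99999087e-01  1.34968412e-03 -6.54037226e-05]
t 2.15 tcp [0.1466 0.556  0.3039] yaw 75.2 tilt z [-0. -0. -1.] open 1.001 F [ 0.5  0.2 -0.1]
  shift cm [-36.36  40.97 -11.61] len 56.0 min rows 12
```

Request:
move_arm(rows="-3.0 3.4 -1.0 0 0 0 1;-3.0 3.4 -1.0 0 0 0 1;-3.0 3.4 -1.0 0 0 0 1;-3.0 3.4 -1.0 0 0 0 1;-3.0 3.4 -1.0 0 0 0 1;-3.0 3.4 -1.0 0 0 0 1;-3.0 3.4 -1.0 0 0 0 1;-3.0 3.4 -1.0 0 0 0 1;-3.0 3.4 -1.0 0 0 0 1;-3.0 3.4 -1.0 0 0 0 1;-3.0 3.4 -1.0 0 0 0 1;-3.0 3.4 -1.0 0 0 0 1;0 0 0 0 0 0 1")

```text
time_s: 3.5
eef_pos: [0.4519, 0.0998, 0.4252]
eef_rot: [0.002, 0.794, 0.608, 0.001]
wrist_force: [0.1, 0.2, 0.1]
opening: 0.999
```

```bash
python3 - <<'E'
from bench import ctrl
from h import *
o=ctrl.get_obs(); c=ctrl.camera("wrist"); save("c_wrist.png",c["color"])
go(o,[.46,-.4265,.30],-43)
E
```

```text
t 3.5 tcp [0.4519 0.0998 0.4252] yaw 74.9 tilt z [ 0.003 -0.002 -1.   ] open 0.999 F [0.1 0.2 0.1]
  rz deg -62.1 (q6 now -1.35 )
  shift cm [-36.44 -37.95  12.61] len 54.1 min rows 11
```

View pics/c_wrist.png

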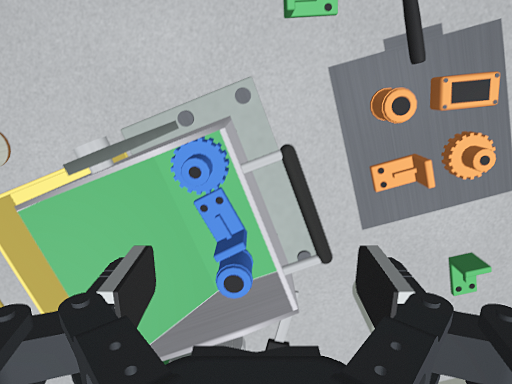

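Request:
move_arm(rows="-4.2 1.2 1.0 0 0 0 1;-4.2 1.2 1.0 0 0 0 1;-4.2 1.2 1.0 0 0 0 1;-4.2 1.2 1.0 0 0 0 1;-4.2 1.2 1.0 0 0 0 1;-4.2 1.2 1.0 0 0 0 1;-4.2 1.2 1.0 0 0 0 1;-4.2 1.2 1.0 0 0 0 1;-4.2 1.2 1.0 0 0 0 1;-4.2 1.2 1.0 0 0 0 1;-4.2 1.0 1.0 0 0 0 1;-4.2 0.0 1.0 0 0 0 1;0 0 0 0 0 0 1")

```text
time_s: 4.85
eef_pos: [0.4451, -0.419, 0.3014]
eef_rot: [-0.001, 0.793, 0.609, -0.001]
wrist_force: [0.1, 0.3, 0.4]
opening: 1.003
```

```bash
python3 - <<'E'
from bench import ctrl
from h import *
o=ctrl.get_obs(); c=ctrl.camera("wrist"); save("d_wrist.png",c["color"]); np.save("cal_w.npy",c)
go(o,[.46,-.4265,.30]); print(o["q"].round(2))
E
```

```text
t 4.85 tcp [ 0.4451 -0.419   0.3014] yaw 75.1 tilt z [-0.003  0.002 -1.   ] open 1.003 F [0.1 0.3 0.4]
  shift cm [-0.34  1.63  0.13] len 1.7 min rows 1
[-0.95  0.26  1.51 -0.    1.37 -2.26]
```

View pics/d_wrist.png

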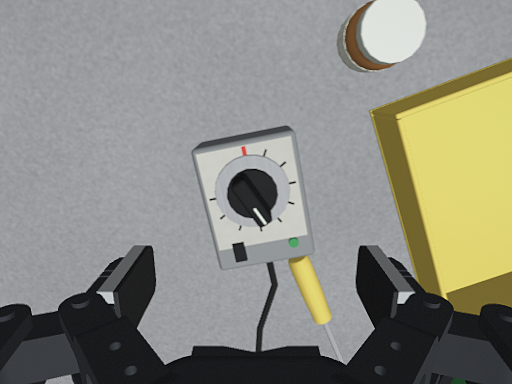

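```bash
python3 - <<'E'
from bench import ctrl
from h import *
c=cal("w"); save("d2.png",c["color"],(180,110,330,280),4)
o=ctrl.get_obs()
for u,v,z in [(253,193,.07),(251.5,193,.069),(253,194,.099)]: print(onz(c,u,v,z).round(4))
rm=ctrl.trace("wrist","dial"); print([(d["confidence"],d["bbox"]) for d in rm])
E
```

```text
[ 0.4624 -0.4251  0.07  ]
[ 0.4623 -0.4265  0.069 ]
[ 0.455  -0.4229  0.099 ]
[(0.95, [226.5, 166.6, 277.9, 222.8]), (0.41, [336.4, 0.0, 426.4, 69.9])]
```

View pics/d2.png

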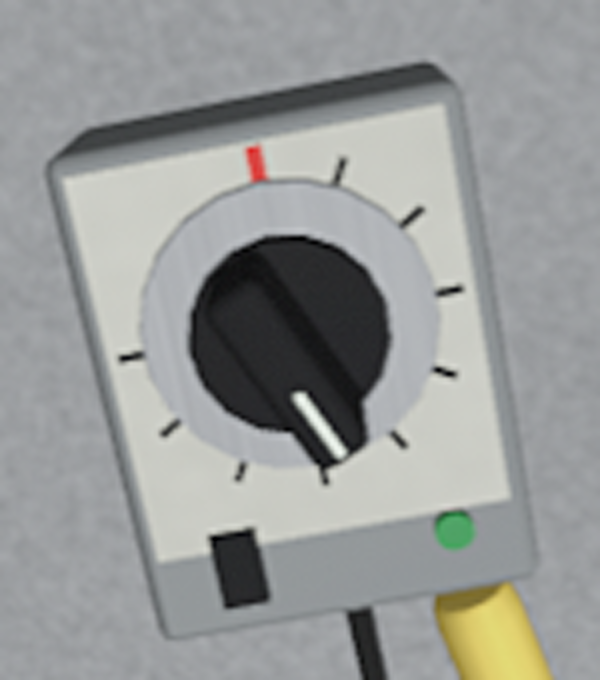

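```bash
python3 - <<'E'
from bench import ctrl
from h import *
c=cal("w")
for u,v,z in [(252.5,190.75,.056),(252,193.2,.071),(251.3,200.5,.099)]: print(onz(c,u,v,z).round(4))
p=(onz(c,252.5,190.75,.056)+onz(c,252,193.2,.071))/2
# bar direction in world
a=onz(c,180+300/4,110+395/4,.099)-onz(c,180+340/4,110+455/4,.099); print("bar dir",np.degrees(np.arctan2(a[1],a[0])))
o=ctrl.get_obs(); print(p); go(o,[p[0],p[1],.092+.0539],np.degrees(np.arctan2(a[1],a[0]))+90)
E
```

```text
[ 0.4641 -0.4261  0.056 ]
[ 0.462  -0.4259  0.071 ]
[ 0.4601 -0.4258  0.099 ]
bar dir -162.79327836358692
[ 0.46304966 -0.42600963  0.0635    ]
t 4.95 tcp [ 0.4466 -0.4157  0.3029] yaw 75.2 tilt z [-0.001  0.002 -1.   ] open 0.999 F [-0.6  0.5  1.4]
  rz deg -32.0 (q6 now -2.26 )
  shift cm [-1.5   1.27 15.7 ] len 15.8 min rows 4
```

Request:
move_arm(rows="0 0 0 0 0 8.5 1;0 0 0 0 0 8.5 1;0 0 0 0 0 8.5 1;0 0 0 0 0 8.5 1;0 0 0 0 0 8.5 1;0 0 0 0 0 8.5 1;0 0 0 0 0 8.5 1;0 0 0 0 0 8.5 1;0 0 0 0 0 8.5 1;0 0 0 0 0 8.5 1;0 0 0 0 0 8.5 1;0 0 0 0 0 8.5 1;0 0 0 0 0 8.5 1;0 0 0 0 0 8.5 1;0 0 0 0 0 8.5 1;0 0 0 0 0 8.5 1;0 0 0 0 0 8.5 1;0 0 0 0 0 2.5 1;0 0 0 0 0 0 1")

```text
time_s: 6.85
eef_pos: [0.4477, -0.4144, 0.3046]
eef_rot: [-0.0, 0.811, -0.585, 0.0]
wrist_force: [-0.4, 0.0, 1.3]
opening: 0.999
```

```bash
python3 - <<'E'
from bench import ctrl
from h import *
o=ctrl.get_obs(); go(o,[.462,-.426,.149],-72.8)
E
```

```text
t 6.85 tcp [ 0.4477 -0.4144  0.3046] yaw -71.6 tilt z [ 0.001 -0.    -1.   ] open 0.999 F [-0.4  0.   1.3]
  rz deg 1.2 (q6 now 0.31 )
  shift cm [ 1.53 -1.02 15.56] len 15.7 min rows 4
```

Request:
move_arm(rows="1.5 -1.0 3 0 0 1.2 1;0 0 4 0 0 0 1;0 0 4 0 0 0 1;0 0 3 0 0 0 1;0 0 1.5 0 0 0 1;0 0 0 0 0 0 1;0 0 0 0 0 0 1")

```text
time_s: 7.55
eef_pos: [0.4616, -0.4279, 0.1504]
eef_rot: [0.0, 0.804, -0.594, 0.001]
wrist_force: [-0.4, -0.6, 0.6]
opening: 0.997
```

```bash
python3 - <<'E'
from bench import ctrl
from h import *
o=ctrl.get_obs(); go(o,[.462,-.426,.149],-72.8)
c=ctrl.camera("wrist"); save("e_wrist.png",c["color"])
E
```

```text
t 7.55 tcp [ 0.4616 -0.4279  0.1504] yaw -72.9 tilt z [ 0.001 -0.002 -1.   ] open 0.997 F [-0.4 -0.6  0.6]
  rz deg -0.1 (q6 now 0.34 )
  shift cm [-0.17 -0.09  0.14] len 0.2 min rows 1
```

View pics/e_wrist.png

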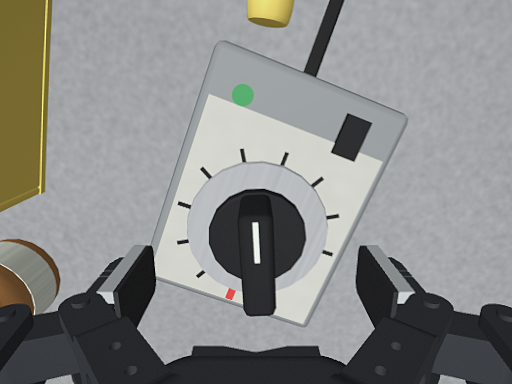

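```bash
python3 - <<'E'
from bench import ctrl
from h import *
c=ctrl.camera("wrist"); o=ctrl.get_obs()
for u,v,z in [(257,227,.056),(257,233.5,.071),(257.5,266,.099)]: 
  p=onz(c,u,v,z); print(p.round(4), (Rq(o).inv().apply(p-o["eef_pos"])*100).round(2))
E
```

```text
[ 0.4655 -0.4278  0.056 ] [-0.   -0.36  9.54]
[ 0.4681 -0.4269  0.071 ] [-0.01 -0.65  8.04]
[ 0.4664 -0.4274  0.099 ] [-0.   -0.47  5.24]
```

Request:
move_arm(rows="0 -0.35 0.1 0 0 2 1;0 0 0 0 0 0 0;0 0 0 0 0 0 0;0 0 0 0 0 0 0;0 0 0 0 0 0 0;0 0 0 0 0 0 0;0 0 0 0 0 0 0;0 0 0 0 0 0 0")

```text
time_s: 8.45
eef_pos: [0.4641, -0.4276, 0.1484]
eef_rot: [0.0, 0.793, -0.609, 0.001]
wrist_force: [-0.1, -3.3, 1.5]
opening: 0.152
```

Gripped. Turn anticlockwise (negative rz), about 160°.

Request:
move_arm(rows="0 0 0 0 0 -8.5 0;0 0 0 0 0 -8.5 0;0 0 0 0 0 -8.5 0;0 0 0 0 0 -8.5 0;0 0 0 0 0 -8.5 0;0 0 0 0 0 -8.5 0;0 0 0 0 0 -8.5 0;0 0 0 0 0 -8.5 0;0 0 0 0 0 -8.5 0;0 0 0 0 0 -8.5 0;0 0 0 0 0 -8.5 0;0 0 0 0 0 -8.5 0;0 0 0 0 0 -8.5 0;0 0 0 0 0 -8.5 0;0 0 0 0 0 -8.5 0;0 0 0 0 0 -8.5 0;0 0 0 0 0 -8.5 0;0 0 0 0 0 -8.5 0;0 0 0 0 0 0 0")

```text
time_s: 10.35
eef_pos: [0.4637, -0.4277, 0.1484]
eef_rot: [0.001, 0.777, 0.63, -0.001]
wrist_force: [-2.3, -4.4, 1.5]
opening: 0.145
```

```bash
python3 - <<'E'
from bench import ctrl
from h import *
o=ctrl.get_obs(); go(o,[.464,-.4275,.149]); print(o["torque"],o["q"][5])
c=ctrl.camera("wrist"); save("f_wrist.png",c["color"])
E
```

```text
t 10.35 tcp [ 0.4637 -0.4277  0.1484] yaw 78.1 tilt z [-0.    -0.002 -1.   ] open 0.145 F [-2.3 -4.4  1.5]
  shift cm [ 0.02  0.02 -0.06] len 0.1 min rows 1
[-0.81908453  0.51654659  0.04106119] -2.294873180349948
```

View pics/f_wrist.png

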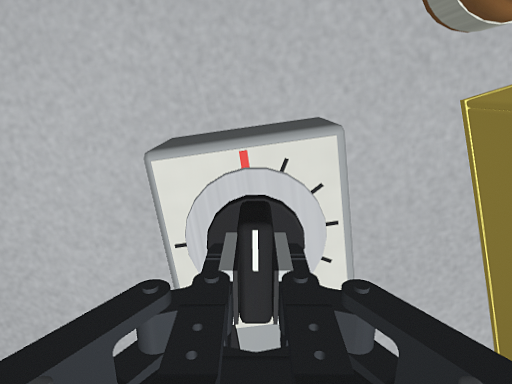

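Request:
move_arm(rows="0 0 0 0 0 -5 0;0 0 0 0 0 -4 0;0 0 0 0 0 -3 0;0 0 0 0 0 -2 0;0 0 0 0 0 0 0")

```text
time_s: 10.9
eef_pos: [0.464, -0.4277, 0.1485]
eef_rot: [0.001, 0.697, 0.717, 0.0]
wrist_force: [-1.0, -5.2, 1.3]
opening: 0.152
```

```bash
python3 - <<'E'
from bench import ctrl
from h import *
o=ctrl.get_obs(); go(o,[.464,-.4275,.149]); print(o["torque"],o["q"][5])
c=ctrl.camera("wrist"); save("g_wrist.png",c["color"])
E
```

```text
t 10.9 tcp [ 0.464  -0.4277  0.1485] yaw 91.6 tilt z [ 0.001 -0.001 -1.   ] open 0.152 F [-1.  -5.2  1.3]
  shift cm [ 0.02  0.   -0.05] len 0.1 min rows 1
[-0.81191475  0.27576853 -2.30990299] -2.5318200957553523
```

View pics/g_wrist.png

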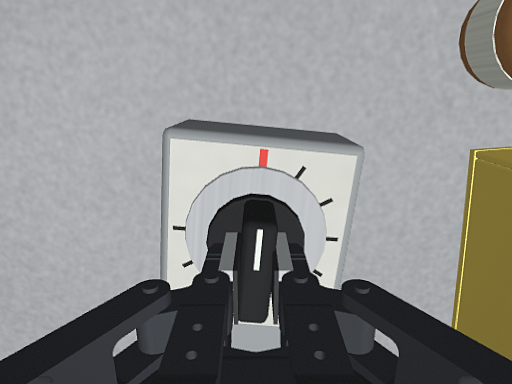

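Request:
move_arm(rows="0 0 0 0 0 0 1;0 0 0 0 0 0 1;0 0 0 0 0 0 1;0 0 0 0 0 0 1;0 0 0 0 0 0 1;0 0 -2 0 0 0 1;0 0 -4 0 0 0 1;0 0 -4 0 0 0 1;0 0 -4 0 0 0 1;0 0 0 0 0 0 1")

```text
time_s: 11.95
eef_pos: [0.466, -0.4288, 0.2955]
eef_rot: [0.006, 0.694, 0.72, -0.001]
wrist_force: [0.8, 0.2, -0.0]
opening: 1.006
```

```bash
python3 - <<'E'
from bench import ctrl
from h import *
o=ctrl.get_obs(); go(o,[.62,-.1,.42])
c=ctrl.camera("wrist"); save("h_wrist.png",c["color"],(130,80,390,300),3)
E
```

```text
t 11.95 tcp [ 0.466  -0.4288  0.2955] yaw 92.0 tilt z [ 0.007 -0.01  -1.   ] open 1.006 F [ 0.8  0.2 -0. ]
  shift cm [ 32.18  16.65 -12.65] len 38.4 min rows 8
```

View pics/h_wrist.png

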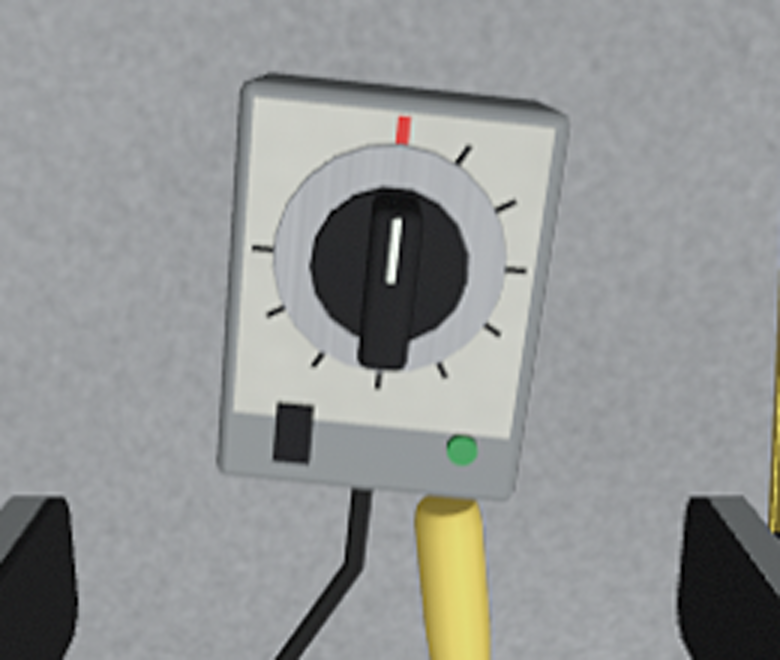

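Request:
move_arm(rows="3.9 2.1 -1.55 0 0 0 1;3.9 2.1 -1.55 0 0 0 1;3.9 2.1 -1.55 0 0 0 1;3.9 2.1 -1.55 0 0 0 1;3.9 2.1 -1.55 0 0 0 1;3.9 2.1 -1.55 0 0 0 1;3.9 2.1 -1.55 0 0 0 1;3.9 2.1 -1.55 0 0 0 1;3.9 2.1 -1.55 0 0 0 1;3.9 2.1 -1.55 0 0 -3.7 1;0 0 0 0 0 0 1;0 0 0 0 0 0 1")

```text
time_s: 13.2
eef_pos: [0.6602, -0.0284, 0.4412]
eef_rot: [-0.001, 0.67, 0.742, -0.001]
wrist_force: [-0.6, -1.0, -0.8]
opening: 0.998
```

```bash
python3 - <<'E'
from bench import ctrl
from h import *
o=ctrl.get_obs(); go(o,[.6705,-.0265,.332],95.7)
c=ctrl.camera("wrist"); save("i_wrist.png",c["color"],None,1.5); np.save("cal_w.npy",c)
E
```

```text
t 13.2 tcp [ 0.6602 -0.0284  0.4412] yaw 95.8 tilt z [-0.002  0.    -1.   ] open 0.998 F [-0.6 -1.  -0.8]
  rz deg 0.1 (q6 now -1.89 )
  shift cm [ 0.08  1.07 10.92] len 11.0 min rows 3
```

View pics/i_wrist.png

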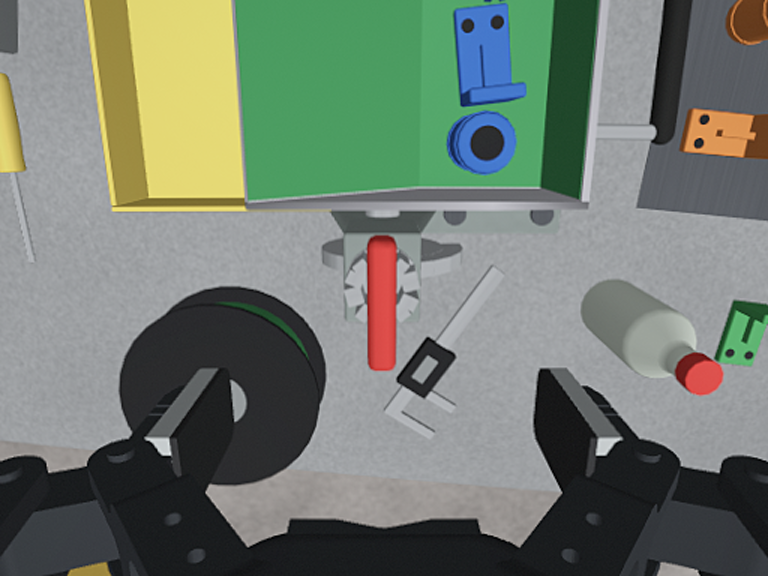

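```bash
python3 - <<'E'
from bench import ctrl
from h import *
c=cal("w"); o=ctrl.get_obs()
a=onz(c,254,160,.283);b=onz(c,254.5,246.7,.283); print(a,b,np.linalg.norm(a-b),np.degrees(np.arctan2(*(b-a)[1::-1])))
m=(a+b)/2; print(m); go(o,[m[0],m[1],.332],95.8)
E
```

```text
[ 0.63417422 -0.03136988  0.283     ] [ 0.69763112 -0.02467662  0.283     ] 0.06380892313090343 6.021142936591857
[ 0.66590267 -0.02802325  0.283     ]
t 13.25 tcp [ 0.6598 -0.0296  0.4408] yaw 95.7 tilt z [-0.003  0.    -1.   ] open 1.002 F [1.  0.4 0. ]
  rz deg -0.1 (q6 now -1.89 )
  shift cm [ 0.09  0.66 10.88] len 10.9 min rows 3
```

Request:
move_arm(rows="0.1 0.9 3 0 0 0 1;0 0 4 0 0 0 1;0 0 3 0 0 0 1;0 0 0.9 0 0 0 1;0 0 0 0 0 0 1;0 0 0 0 0 0 1")

```text
time_s: 13.85
eef_pos: [0.6693, -0.0286, 0.3354]
eef_rot: [0.001, 0.671, 0.741, 0.0]
wrist_force: [0.6, 0.1, 0.6]
opening: 1.001
```

```bash
python3 - <<'E'
from bench import ctrl
from h import *
o=ctrl.get_obs(); go(o,[.6685,-.0275,.332],95.8)
c=ctrl.camera("wrist"); save("j_wrist.png",c["color"])
E
```

```text
t 13.85 tcp [ 0.6693 -0.0286  0.3354] yaw 95.7 tilt z [ 0.002 -0.    -1.   ] open 1.001 F [0.6 0.1 0.6]
  rz deg -0.1 (q6 now -1.89 )
  shift cm [ 0.12 -0.07  0.34] len 0.4 min rows 1
```

View pics/j_wrist.png

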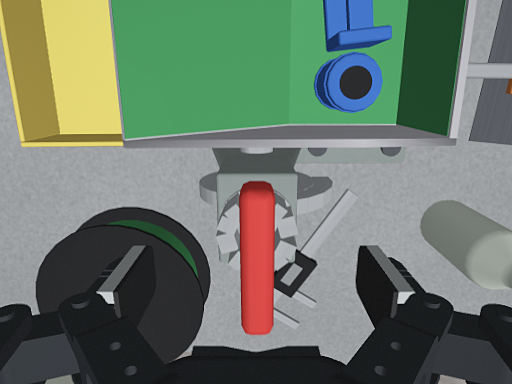

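Request:
move_arm(rows="0.05 -0.25 0.3 0 0 0 1;0 0 0 0 0 0 0;0 0 0 0 0 0 0;0 0 0 0 0 0 0;0 0 0 0 0 0 0;0 0 0 0 0 0 0;0 0 0 0 0 0 0;0 0 0 0 0 0 0")

```text
time_s: 14.7
eef_pos: [0.6666, -0.0279, 0.3312]
eef_rot: [0.0, 0.671, 0.741, -0.0]
wrist_force: [0.0, -3.6, 2.0]
opening: 0.147
```

```bash
python3 - <<'E'
from bench import ctrl
from h import *
o=ctrl.get_obs(); go(o,[.6665,-.0275,.332],95.8)
c=ctrl.camera("wrist"); save("k_wrist.png",c["color"])
E
```

```text
t 14.7 tcp [ 0.6666 -0.0279  0.3312] yaw 95.7 tilt z [ 0.    -0.001 -1.   ] open 0.147 F [ 0.  -3.6  2. ]
  rz deg -0.1 (q6 now -1.89 )
  shift cm [ 0.04 -0.   -0.08] len 0.1 min rows 1
```

View pics/k_wrist.png

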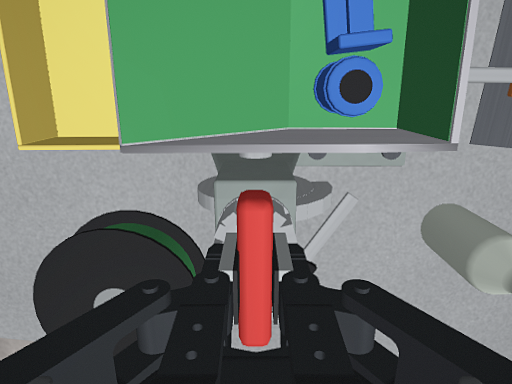

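Request:
move_arm(rows="0 0 -0.8 0 0 0 0;0 0 -0.8 0 0 0 0;0 0 -0.8 0 0 0 0;0 0 0 0 0 0 0;0 0 0 0 0 0 0")

```text
time_s: 15.25
eef_pos: [0.6665, -0.0279, 0.3528]
eef_rot: [-0.0, 0.671, 0.741, -0.001]
wrist_force: [4.6, -4.7, -10.3]
opening: 0.151
```

```bash
python3 - <<'E'
from bench import ctrl
from h import *
o=ctrl.get_obs(); go(o,[.6665,-.0275,.355],95.8)
c=ctrl.camera("wrist"); save("l_wrist.png",c["color"],(150,130,360,384),2.2)
E
```

```text
t 15.25 tcp [ 0.6665 -0.0279  0.3528] yaw 95.7 tilt z [-0.001 -0.    -1.   ] open 0.151 F [  4.6  -4.7 -10.3]
  rz deg -0.1 (q6 now -1.89 )
  shift cm [ 0.04  0.01 -0.22] len 0.2 min rows 1
```

View pics/l_wrist.png

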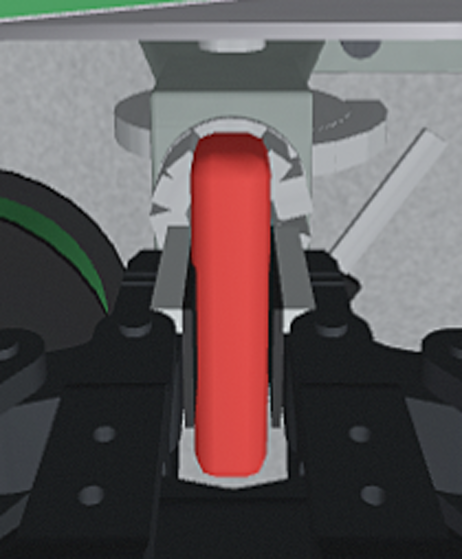

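Request:
move_arm(rows="0 0 -0.15 0 0 0 0;0 0 0 0 0 8 0;0 0 0 0 0 8 0;0 0 0 0 0 8 0;0 0 0 0 0 8 0;0 0 0 0 0 0 0")

```text
time_s: 15.9
eef_pos: [0.6667, -0.0274, 0.354]
eef_rot: [-0.0, 0.85, 0.526, -0.0]
wrist_force: [5.7, -4.0, -9.4]
opening: 0.152
```

```bash
python3 - <<'E'
from bench import ctrl
from h import *
o=ctrl.get_obs(); go(o,[.6665,-.0275,.355],95.8);print(o["torque"])
E
```

```text
t 15.9 tcp [ 0.6667 -0.0274  0.354 ] yaw 63.5 tilt z [-0.001  0.001 -1.   ] open 0.152 F [ 5.7 -4.  -9.4]
  rz deg -32.3 (q6 now -1.33 )
  shift cm [-0.   -0.02 -0.1 ] len 0.1 min rows 1
[-0.53231327 -1.01419913 -0.03073784]
```

Request:
move_arm(rows="0 0 0 0 0 8 0;0 0 0 0 0 8 0;0 0 0 0 0 8 0;0 0 0 0 0 8 0;0 0 0 0 0 8 0;0 0 0 0 0 3 0;0 0 0 0 0 0 0")

```text
time_s: 16.6
eef_pos: [0.6672, -0.0271, 0.3543]
eef_rot: [-0.0, 0.984, 0.179, 0.0]
wrist_force: [7.7, -1.5, -9.8]
opening: 0.153
```

```bash
python3 - <<'E'
from bench import ctrl
from h import *
o=ctrl.get_obs(); go(o,[.6665,-.0275,.355],95.8);print(o["torque"])
c=ctrl.camera("wrist"); save("m_wrist.png",c["color"])
E
```

```text
t 16.6 tcp [ 0.6672 -0.0271  0.3543] yaw 20.6 tilt z [ 0.001  0.001 -1.   ] open 0.153 F [ 7.7 -1.5 -9.8]
  rz deg -75.2 (q6 now -0.58 )
  shift cm [-0.03 -0.07 -0.07] len 0.1 min rows 1
[-0.41939082 -1.44478368  0.06631594]
```

View pics/m_wrist.png

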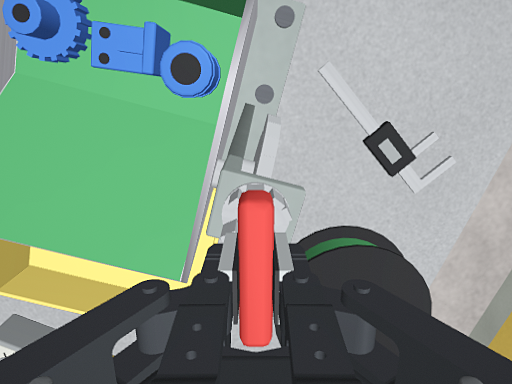

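Request:
move_arm(rows="0 0 0.4 0 0 0 0;0 0 0.4 0 0 0 0;0 0 0.1 0 0 0 0;0 0 0 0 0 0 0")

```text
time_s: 17.05
eef_pos: [0.6672, -0.0271, 0.3458]
eef_rot: [-0.0, 0.984, 0.18, 0.001]
wrist_force: [7.2, -2.5, -8.4]
opening: 0.148
```

Request:
move_arm(rows="0 0 0 0 0 0 0.5;0 0 0 0 0 0 1;0 0 0 0 0 0 1;0 0 0 0 0 0 1;0 0 0 0 0 0 1;0 0 -2 0 0 0 1;0 0 -3 0 0 0 1;0 0 -4 0 0 0 1;0 0 0 0 0 0 1;0 0 0 0 0 0 1")

```text
time_s: 18.05
eef_pos: [0.6667, -0.0274, 0.4392]
eef_rot: [0.001, 0.984, 0.18, 0.002]
wrist_force: [-0.1, -0.1, -1.2]
opening: 0.999
```

```bash
python3 - <<'E'
from bench import ctrl
from h import *
o=ctrl.get_obs(); go(o,[.51,.14,.30]);print(o["torque"])
c=ctrl.camera("wrist"); save("n_wrist.png",c["color"])
c=ctrl.camera("side"); save("n_side.png",c["color"],(190,100,350,240),4)
E
```

```text
t 18.05 tcp [ 0.6667 -0.0274  0.4392] yaw 20.7 tilt z [ 0.003 -0.001 -1.   ] open 0.999 F [-0.1 -0.1 -1.2]
  shift cm [ -8.77 -21.22  13.86] len 26.8 min rows 6
[-0.03661116  0.00769812  0.01661871]
```

View pics/n_wrist.png

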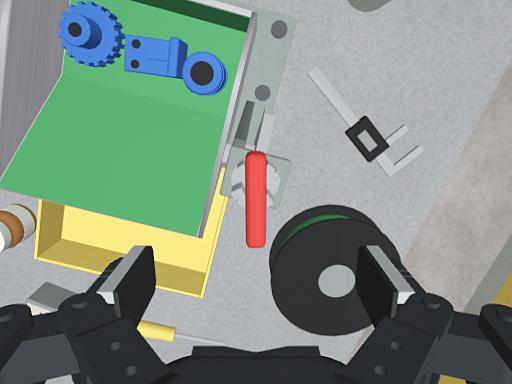

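View pics/n_side.png

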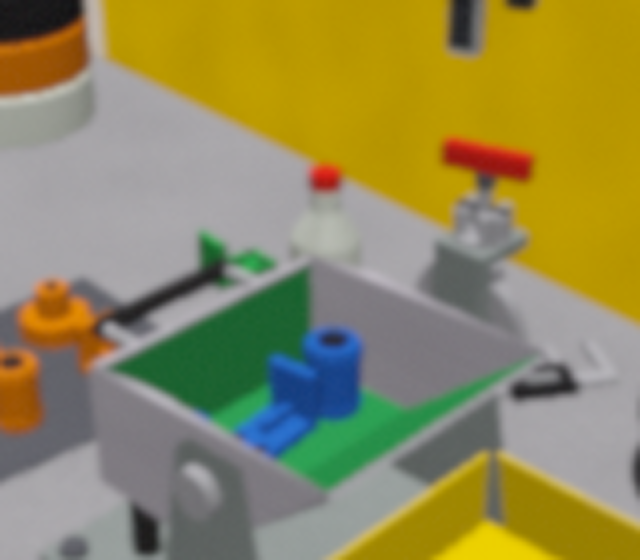

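Request:
move_arm(rows="-1.5 -3.5 0.5 0 0 0 1;-1.5 -3.5 0.5 0 0 0 1;-1.5 -3.5 2 0 0 0 1;-1.5 -3.5 2 0 0 0 1;-1.5 -3.5 2 0 0 0 1;-1.5 -3.5 2 0 0 0 1;0 0 0 0 0 -8.4 0.5;0 0 0 0 0 -8.4 0.5;0 0 0 0 0 -8.4 0.5;0 0 0 0 0 -8.4 0.5;0 0 0 0 0 -8.4 0.5;0 0 0 0 0 -8.4 0.5;0 0 0 0 0 -8.4 0.5;0 0 0 0 0 -8.4 0.5;0 0 0 0 0 -8.4 0.5;0 0 0 0 0 0 0.5;0 0 0 0 0 0 0.5")

```text
time_s: 19.85
eef_pos: [0.5075, 0.1372, 0.3463]
eef_rot: [-0.001, 0.668, 0.744, -0.001]
wrist_force: [-0.2, -0.4, 0.3]
opening: 0.501
```

```bash
python3 - <<'E'
from bench import ctrl
from h import *
o=ctrl.get_obs(); go(o,[.511,.1395,.221],95.7)
c=ctrl.camera("wrist"); save("o_wrist.png",c["color"],None,1.5); np.save("cal_w.npy",c)
for z in (.287,.3015): print(proj(cal("side"),[.6675,-.027,z]))
E
```

```text
t 19.85 tcp [0.5075 0.1372 0.3463] yaw 96.1 tilt z [-0.002 -0.    -1.   ] open 0.501 F [-0.2 -0.4  0.3]
  rz deg 0.4 (q6 now -1.64 )
  shift cm [ 0.2   0.4  12.53] len 12.5 min rows 3
[[310.67360648 139.67013318]]
[[310.9952476  134.76340952]]
```

View pics/o_wrist.png

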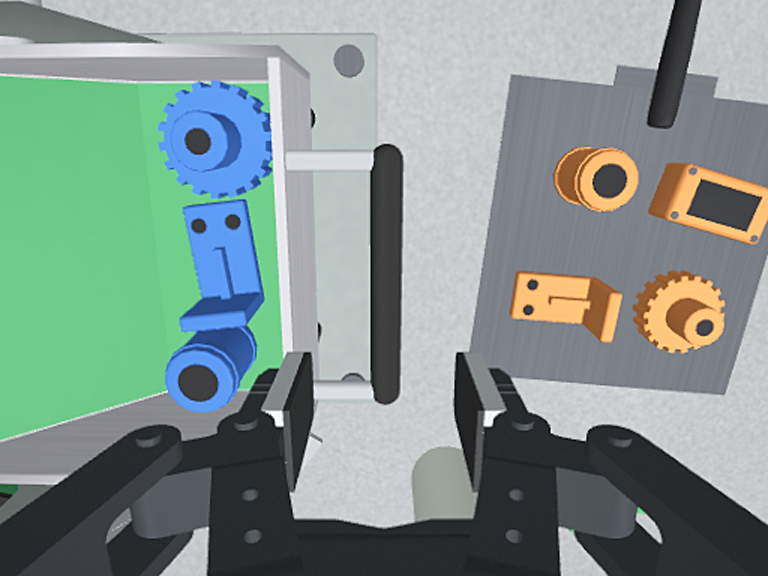

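```bash
python3 - <<'E'
from bench import ctrl
from h import *
c=cal("w"); o=ctrl.get_obs()
a=onz(c,387/1.5,145/1.5,.17);b=onz(c,386/1.5,404/1.5,.17); m=(a+b)/2; print(a,b,m,np.degrees(np.arctan2(*(b-a)[1::-1])))
go(o,[m[0]+.002,m[1],.221])
E
```

```text
[0.44037452 0.13245419 0.17      ] [0.57297926 0.14619186 0.17      ] [0.50667689 0.13932303 0.17      ] 5.914662801523708
t 19.9 tcp [0.5076 0.1372 0.3466] yaw 96.1 tilt z [-0.002 -0.    -1.   ] open 0.502 F [ 0.2 -0.3 -0.2]
  shift cm [ 0.2   0.15 12.56] len 12.6 min rows 3
```

Request:
move_arm(rows="0.2 0.2 3 0 0 0 0.5;0 0 4 0 0 0 0.5;0 0 3.5 0 0 0 0.5;0 0 2 0 0 0 0.5;0 0 0 0 0 0 0.5;0 0 0 0 0 0 0;0 0 0 0 0 0 0;0 0 0 0 0 0 0;0 0 0 0 0 0 0;0 0 0 0 0 0 0")

```text
time_s: 20.9
eef_pos: [0.5107, 0.1388, 0.2242]
eef_rot: [0.002, 0.667, 0.745, 0.001]
wrist_force: [-0.4, -4.6, 5.6]
opening: 0.164
```

```bash
python3 - <<'E'
from bench import ctrl
from h import *
o=ctrl.get_obs(); go(o,[.509,.1393,.221])
r=.1824;a0=np.arctan2(12,182)
th=np.radians(np.arange(0,81,5)); y=r*np.cos(a0+th); z=r*np.sin(a0+th)
for i in range(1,len(th)): print(int(np.degrees(th[i]).round()),"tool x",round((y[i]-y[i-1])*100,2),"tool z",round(-(z[i]-z[i-1])*100,2), "TCP z rel",round(z[i]-z[0],3))
c=ctrl.camera("wrist"); save("p_wrist.png",c["color"])
E
```

```text
t 20.9 tcp [0.5107 0.1388 0.2242] yaw 96.3 tilt z [ 0.003 -0.001 -1.   ] open 0.164 F [-0.4 -4.6  5.6]
  shift cm [ 0.07 -0.17  0.32] len 0.4 min rows 1
5 tool x -0.17 tool z -1.58 TCP z rel 0.016
10 tool x -0.31 tool z -1.56 TCP z rel 0.031
15 tool x -0.45 tool z -1.53 TCP z rel 0.047
20 tool x -0.58 tool z -1.48 TCP z rel 0.062
25 tool x -0.7 tool z -1.43 TCP z rel 0.076
30 tool x -0.83 tool z -1.36 TCP z rel 0.089
35 tool x -0.94 tool z -1.28 TCP z rel 0.102
40 tool x -1.05 tool z -1.2 TCP z rel 0.114
45 tool x -1.15 tool z -1.1 TCP z rel 0.125
50 tool x -1.24 tool z -1.0 TCP z rel 0.135
55 tool x -1.32 tool z -0.88 TCP z rel 0.144
60 tool x -1.4 tool z -0.76 TCP z rel 0.152
65 tool x -1.46 tool z -0.64 TCP z rel 0.158
70 tool x -1.51 tool z -0.51 TCP z rel 0.163
75 tool x -1.55 tool z -0.38 TCP z rel 0.167
80 tool x -1.57 tool z -0.24 TCP z rel 0.169
```

View pics/p_wrist.png

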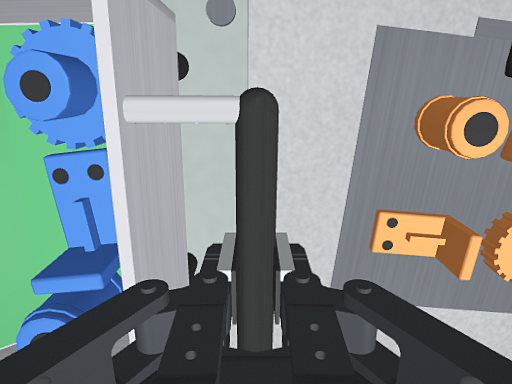

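Request:
move_arm(rows="-0.08 0 -0.8 0 0 0 0;-0.09 0 -0.78 0 0 0 0;-0.31 0 -1.56 0 0 0 0;-0.45 0 -1.53 0 0 0 0;-0.58 0 -1.48 0 0 0 0;0 0 0 0 0 0 0")

```text
time_s: 21.55
eef_pos: [0.5121, 0.1247, 0.2856]
eef_rot: [0.001, 0.667, 0.745, 0.002]
wrist_force: [0.3, 1.8, 3.0]
opening: 0.16
```

```bash
python3 - <<'E'
from bench import ctrl
from h import *
o=ctrl.get_obs(); go(o,[.509,.1393,.221]); print(o["torque"])
c=ctrl.camera("wrist"); save("q_wrist.png",c["color"])
E
```

```text
t 21.55 tcp [0.5121 0.1247 0.2856] yaw 96.3 tilt z [ 0.003  0.002 -1.   ] open 0.16 F [0.3 1.8 3. ]
  shift cm [ 1.48 -0.17  6.46] len 6.6 min rows 2
[ 0.33238475 -0.09040583 -0.09737394]
```

View pics/q_wrist.png

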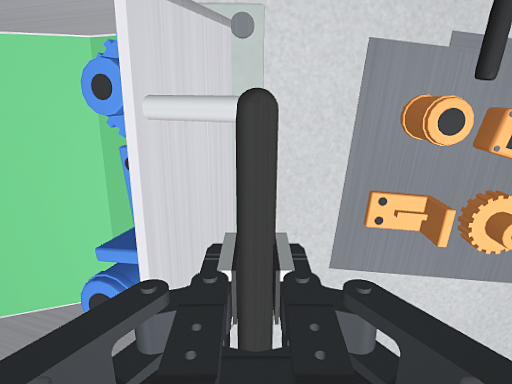

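Request:
move_arm(rows="-0.7 0 -1.43 0 0 0 0;-0.83 0 -1.36 0 0 0 0;-0.94 0 -1.28 0 0 0 0;-1.05 0 -1.2 0 0 0 0;-1.15 0 -1.1 0 0 0 0;-0.62 0 -0.5 0 0 0 0;-0.62 0 -0.5 0 0 0 0;-0.66 0 -0.44 0 0 0 0;-0.66 0 -0.44 0 0 0 0;-0.7 0 -0.38 0 0 0 0;-0.7 0 -0.38 0 0 0 0;0 0 0 0 0 0 0")

```text
time_s: 22.8
eef_pos: [0.5207, 0.0435, 0.3788]
eef_rot: [-0.002, 0.666, 0.746, 0.005]
wrist_force: [-11.1, 20.5, 26.9]
opening: 0.162
```

```bash
python3 - <<'E'
from bench import ctrl
from h import *
o=ctrl.get_obs(); go(o,[.509,.1393,.221]); print(o["torque"])
c=ctrl.camera("scene"); save("r_scene.png",c["color"],(130,120,430,320),2.5)
E
```

```text
t 22.8 tcp [0.5207 0.0435 0.3788] yaw 96.5 tilt z [ 0.004  0.01  -1.   ] open 0.162 F [-11.1  20.5  26.9]
  shift cm [ 9.5  -0.15 15.87] len 18.5 min rows 4
[ 3.70738143  1.70550446 -0.26018816]
```

View pics/r_scene.png

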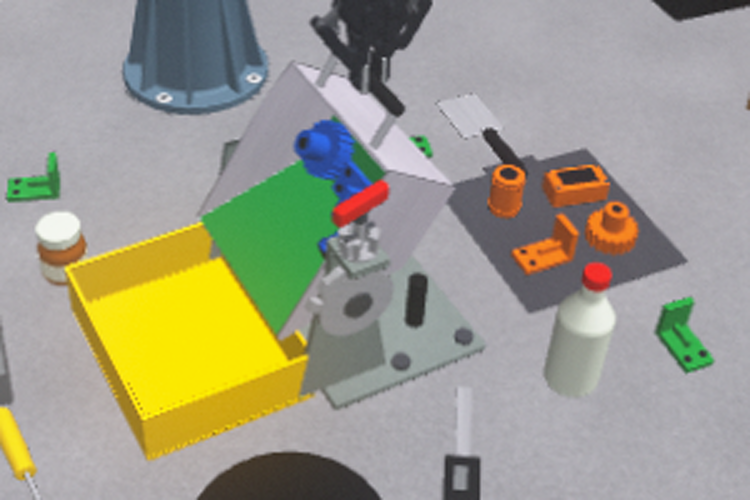

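Request:
move_arm(rows="0.25 0 -0.4 0 0 0 0;0 0 0 0 0 0 0;0 0 0 0 0 0 0")

```text
time_s: 23.15
eef_pos: [0.5207, 0.0438, 0.3791]
eef_rot: [-0.001, 0.666, 0.746, 0.003]
wrist_force: [-0.8, 9.7, 5.8]
opening: 0.16
```

```bash
python3 - <<'E'
from bench import ctrl
from h import *
o=ctrl.get_obs(); go(o,[.509,.1393,.221]); print(o["torque"])
c=ctrl.camera("wrist"); save("s_wrist.png",c["color"])
c=ctrl.camera("side"); save("s_side.png",c["color"],(150,60,390,320),2.5)
E
```

```text
t 23.15 tcp [0.5207 0.0438 0.3791] yaw 96.4 tilt z [ 0.002  0.005 -1.   ] open 0.16 F [-0.8  9.7  5.8]
  shift cm [ 9.55 -0.14 15.85] len 18.5 min rows 4
[ 1.83926973  0.07679665 -0.27491495]
```

View pics/s_wrist.png

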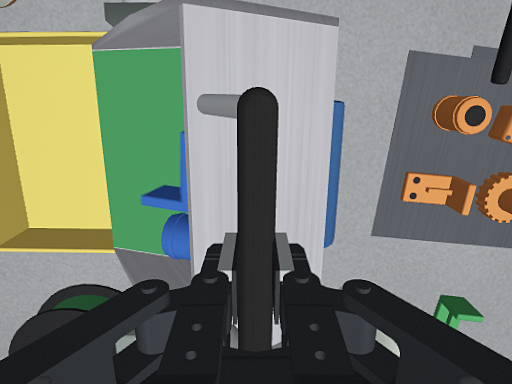

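View pics/s_side.png

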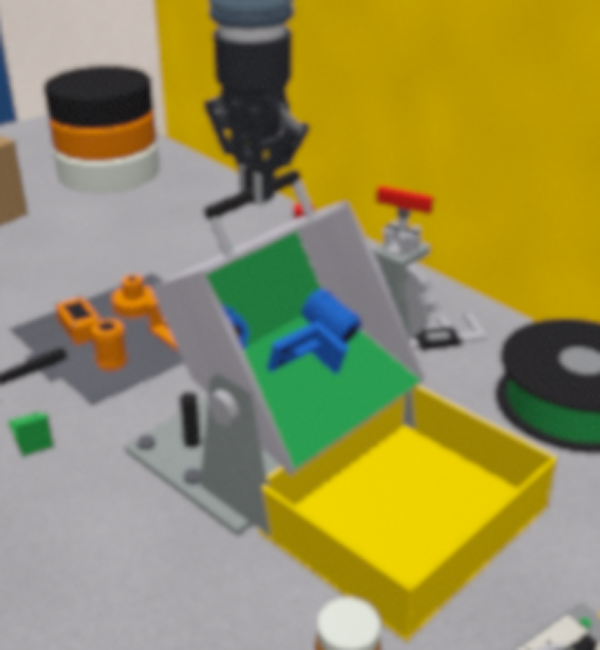

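Request:
move_arm(rows="-0.72 0 -0.36 0 0 0 0;-0.74 0 -0.33 0 0 0 0;-0.76 0 -0.3 0 0 0 0;-0.77 0 -0.26 0 0 0 0;0 0 0 0 0 0 0")

```text
time_s: 23.75
eef_pos: [0.524, 0.014, 0.3933]
eef_rot: [-0.001, 0.666, 0.746, 0.003]
wrist_force: [-4.8, 11.3, 14.4]
opening: 0.162
```

```bash
python3 - <<'E'
from bench import ctrl
from h import *
o=ctrl.get_obs(); go(o,[.509,.1393,.221]); print(o["torque"])
c=ctrl.camera("side"); save("t_side.png",c["color"],(150,60,390,320),2.5)
E
```

```text
t 23.75 tcp [0.524  0.014  0.3933] yaw 96.4 tilt z [ 0.003  0.005 -1.   ] open 0.162 F [-4.8 11.3 14.4]
  shift cm [12.53 -0.14 17.29] len 21.4 min rows 5
[ 2.08195177  0.83555584 -0.08089469]
```

View pics/t_side.png

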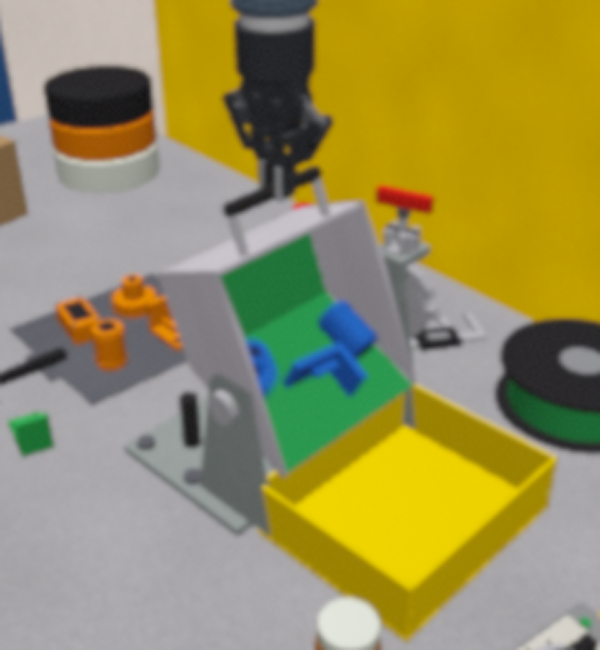

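Request:
move_arm(rows="-0.7 0 -0.35 0 0 0 0;-0.79 0 -0.2 0 0 0 0;-0.79 0 -0.16 0 0 0 0;-0.8 0 -0.12 0 0 0 0;0 0 0 0 0 0 0")

```text
time_s: 24.3
eef_pos: [0.5273, -0.0176, 0.4005]
eef_rot: [-0.001, 0.666, 0.746, 0.002]
wrist_force: [-4.1, 6.4, 9.4]
opening: 0.156
```

```bash
python3 - <<'E'
from bench import ctrl
from h import *
o=ctrl.get_obs(); go(o,[.509,.1393,.221]); print(o["torque"])
c=ctrl.camera("side"); save("u_side.png",c["color"],(150,60,390,320),2.5)
E
```

```text
t 24.3 tcp [ 0.5273 -0.0176  0.4005] yaw 96.4 tilt z [ 0.001  0.004 -1.   ] open 0.156 F [-4.1  6.4  9.4]
  shift cm [15.73 -0.1  18.  ] len 23.9 min rows 5
[1.4539498  0.53461206 0.05928762]
```

View pics/u_side.png

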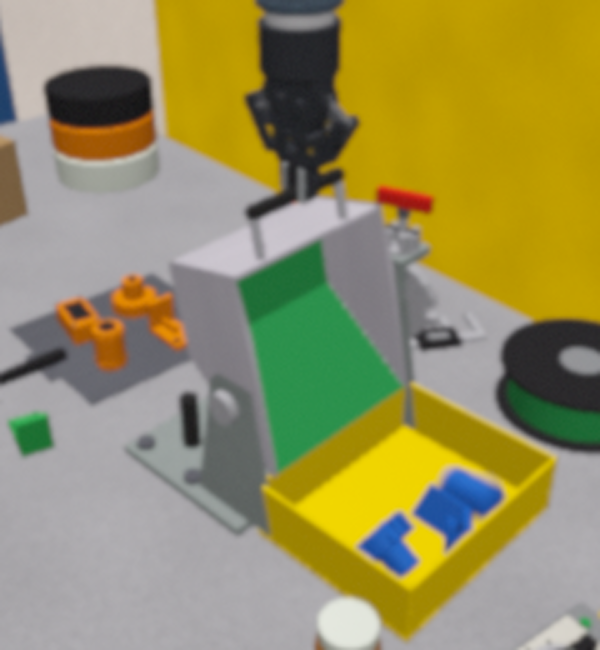

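Request:
move_arm(rows="-0.4 0 -0.03 0 0 0 0;-0.4 0 0 0 0 0 0;0 0 0 0 0 0 0;0 0 0 0 0 0 0")

```text
time_s: 24.75
eef_pos: [0.5282, -0.0239, 0.4007]
eef_rot: [-0.001, 0.666, 0.746, 0.003]
wrist_force: [-3.2, 13.4, 10.2]
opening: 0.158
```

```bash
python3 - <<'E'
from bench import ctrl
from h import *
o=ctrl.get_obs(); go(o,[.509,.1393,.221]); print(o["torque"])
E
```

```text
t 24.75 tcp [ 0.5282 -0.0239  0.4007] yaw 96.4 tilt z [ 0.002  0.006 -1.   ] open 0.158 F [-3.2 13.4 10.2]
  shift cm [16.32 -0.12 18.07] len 24.4 min rows 5
[ 2.39860462  0.36259054 -0.41938118]
```

Request:
move_arm(rows="-0.4 0 0 0 0 0 0;-0.4 0 0 0 0 0 0;0 0 0 0 0 0 0;0 0 0 0 0 0 0")

```text
time_s: 25.15
eef_pos: [0.5283, -0.0253, 0.4007]
eef_rot: [-0.007, 0.664, 0.747, 0.008]
wrist_force: [-5.8, 41.3, 15.6]
opening: 0.162
```

```bash
python3 - <<'E'
from bench import ctrl
from h import *
o=ctrl.get_obs(); go(o,[.5107,.1388,.225])
c=ctrl.camera("scene"); save("v_scene.png",c["color"],(130,120,430,320),2.5)
E
```

```text
t 25.15 tcp [ 0.5283 -0.0253  0.4007] yaw 96.7 tilt z [ 0.    0.02 -1.  ] open 0.162 F [-5.8 41.3 15.6]
  shift cm [16.14  0.13 17.9 ] len 24.1 min rows 5
```

View pics/v_scene.png

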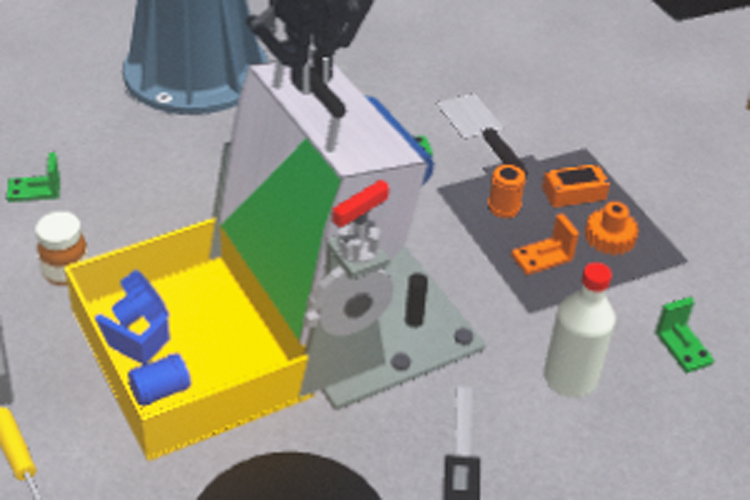

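```bash
python3 - <<'E'
import numpy as np
from scipy.optimize import least_squares
P=np.array([[.5107,.1388,.2242],[.5121,.1247,.2856],[.5207,.0438,.3791],[.524,.014,.3933],[.5273,-.0176,.4005],[.5282,-.0240,.4007]])
e=np.array([-np.sin(.1),np.cos(.1)]); y=P[:,:2]@e; z=P[:,2]
s=least_squares(lambda p:np.hypot(y-p[0],z-p[1])-p[2],[-.09,.21,.18]); print(s.x,s.fun)
y0,z0,r=s.x; a=np.arctan2(z-z0,y-y0); print(np.degrees(a))
# constrained to r .1824
s=least_squares(lambda p:np.hypot(y-p[0],z-p[1])-.1824,[-.09,.21]); print(s.x,s.fun); y0,z0=s.x;r=.1824
print(np.degrees(np.arctan2(z-z0,y-y0)))
A=np.radians(np.append(np.arange(84,3.7,-5),3.8)); Y=y0+r*np.cos(A);Z=z0+r*np.sin(A)
for i in range(1,len(A)): print(round(np.degrees(A[i])),"x",round((Y[i]-Y[i-1])*100,2),"z",round(-(Z[i]-Z[i-1])*100,2))
E
```

```text
[-0.09938677  0.21643029  0.1863168 ] [ 3.53392483e-04 -6.14851909e-04  6.89535658e-05  7.77820811e-04
  5.97002137e-05 -6.45015163e-04]
[ 2.38549099 21.86846301 60.78076983 70.97017833 80.97608697 82.95430771]
[-0.09607567  0.21960577] [ 0.00085492 -0.00094559 -0.00039706  0.00062506  0.00034202 -0.00026282]
[ 1.43656627 21.3273518  61.20251246 71.62595154 81.84525322 83.86554066]
79 x 1.57 z 0.24
74 x 1.55 z 0.37
69 x 1.51 z 0.5
64 x 1.46 z 0.63
59 x 1.4 z 0.76
54 x 1.33 z 0.88
49 x 1.25 z 0.99
44 x 1.15 z 1.1
39 x 1.05 z 1.19
34 x 0.95 z 1.28
29 x 0.83 z 1.36
24 x 0.71 z 1.42
19 x 0.58 z 1.48
14 x 0.45 z 1.53
9 x 0.32 z 1.56
4 x 0.18 z 1.58
4 x 0.0 z 0.06
```

Request:
move_arm(rows="0.7 0 0 0 0 0 0;0.8 0 0.12 0 0 0 0;0.77 0 0.12 0 0 0 0;1.55 0 0.37 0 0 0 0;1.51 0 0.5 0 0 0 0;1.46 0 0.63 0 0 0 0;1.4 0 0.76 0 0 0 0;1.33 0 0.88 0 0 0 0;1.25 0 0.99 0 0 0 0;0 0 0 0 0 0 0")

```text
time_s: 26.2
eef_pos: [0.5184, 0.074, 0.3548]
eef_rot: [0.001, 0.666, 0.746, 0.003]
wrist_force: [11.3, 7.1, -3.6]
opening: 0.159
```

```bash
python3 - <<'E'
from bench import ctrl
from h import *
o=ctrl.get_obs(); go(o,[.5107,.1388,.225])
y=np.array([-np.sin(.1),np.cos(.1)])@o["eef_pos"][:2]; z=o["eef_pos"][2]; print(np.degrees(np.arctan2(z-.2196,y+.0961)),np.hypot(z-.2196,y+.0961))
E
```

```text
t 26.2 tcp [0.5184 0.074  0.3548] yaw 96.4 tilt z [ 0.005  0.002 -1.   ] open 0.159 F [11.3  7.1 -3.6]
  shift cm [ 6.5 -0.1 13. ] len 14.5 min rows 3
48.90025955904404 0.17947818315352612
```

Request:
move_arm(rows="1.15 0.1 1.1 0 0 0 0;1.1 0.1 1.15 0 0 0 0;0.98 0 1.25 0 0 0 0;0.85 0 1.33 0 0 0 0;0.73 0 1.4 0 0 0 0;0.58 0 1.48 0 0 0 0;0.45 0 1.53 0 0 0 0;0.32 0 1.56 0 0 0 0;0 0 0 0 0 0 0")

```text
time_s: 27.1
eef_pos: [0.5117, 0.1355, 0.245]
eef_rot: [-0.002, 0.667, 0.745, 0.001]
wrist_force: [5.5, 7.5, -6.3]
opening: 0.157
```

```bash
python3 - <<'E'
from bench import ctrl
from h import *
o=ctrl.get_obs(); go(o,[.5107,.1388,.224])
y=np.array([-np.sin(.1),np.cos(.1)])@o["eef_pos"][:2]; z=o["eef_pos"][2]; print(np.degrees(np.arctan2(z-.2196,y+.0961)),np.hypot(z-.2196,y+.0961))
E
```

```text
t 27.1 tcp [0.5117 0.1355 0.245 ] yaw 96.3 tilt z [-0.001  0.004 -1.   ] open 0.157 F [ 5.5  7.5 -6.3]
  shift cm [ 0.33 -0.06  2.1 ] len 2.1 min rows 1
8.025961046273403 0.18159273032644693
```

Request:
move_arm(rows="0.2 0 1 0 0 0 0;0.1 0 1 0 0 0 0;0 0 0.3 0 0 0 0;0 0 0 0 0 0 0;0 0 0 0 0 0 0")

```text
time_s: 27.6
eef_pos: [0.5115, 0.1383, 0.2231]
eef_rot: [-0.002, 0.667, 0.745, 0.001]
wrist_force: [3.1, 9.3, -4.2]
opening: 0.159
```

```bash
python3 - <<'E'
from bench import ctrl
from h import *
o=ctrl.get_obs(); go(o,[.5107,.1388,.224])
c=ctrl.camera("side"); save("w_side.png",c["color"],(150,60,390,320),2.5)
E
```

```text
t 27.6 tcp [0.5115 0.1383 0.2231] yaw 96.3 tilt z [-0.001  0.004 -1.   ] open 0.159 F [ 3.1  9.3 -4.2]
  shift cm [ 0.06 -0.07 -0.09] len 0.1 min rows 1
```

View pics/w_side.png

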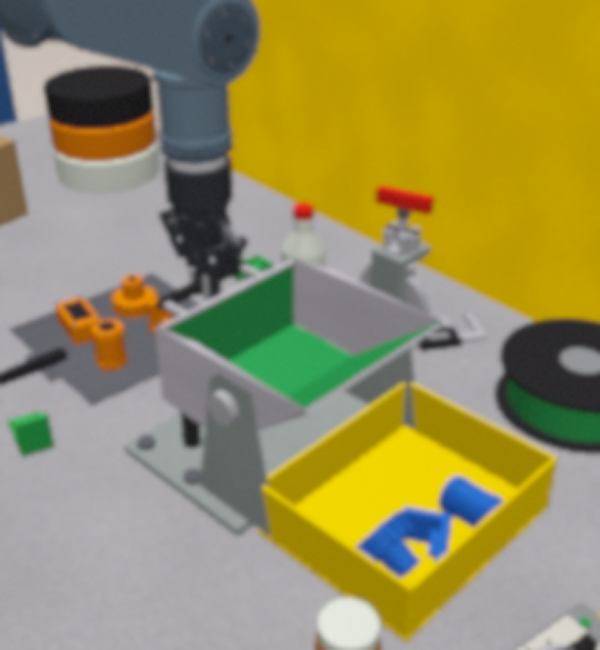

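Request:
move_arm(rows="0 0 0.4 0 0 0 0;0 0 0.3 0 0 0 0;0 0 0 0 0 0 0;0 0 0 0 0 0 0")

```text
time_s: 28.05
eef_pos: [0.5122, 0.1386, 0.2204]
eef_rot: [-0.0, 0.666, 0.746, 0.002]
wrist_force: [-9.4, 5.9, 24.1]
opening: 0.159
```

Request:
move_arm(rows="0 0 -0.4 0 0 0 0.5;0 0 0 0 0 0 0.5;0 0 0 0 0 0 0.5;0 0 0 0 0 0 0.5;0 0 -2 0 0 0 0.5;0 0 -4 0 0 0 0.5;0 0 -4 0 0 0 0.5;0 0 -4 0 0 0 0.5;0 0 -4 0 0 0 0.7;0 0 -4 0 0 0 1;0 0 0 0 0 8.4 1;0 0 0 0 0 8.4 1;0 0 0 0 0 8.4 1;0 0 0 0 0 8.4 1;0 0 0 0 0 8.4 1;0 0 0 0 0 8.4 1;0 0 0 0 0 8.4 1;0 0 0 0 0 8.4 1;0 0 0 0 0 8.4 1;0 0 0 0 0 0 1")

```text
time_s: 30.05
eef_pos: [0.512, 0.1362, 0.4406]
eef_rot: [-0.0, 0.984, 0.179, -0.001]
wrist_force: [0.8, -0.3, -0.4]
opening: 1.0
```

```bash
python3 - <<'E'
from bench import ctrl
from h import *
o=ctrl.get_obs(); go(o,[.6672,-.0271,.44],20.6)
c=ctrl.camera("wrist"); save("x_wrist.png",c["color"])
E
```

```text
t 30.05 tcp [0.512  0.1362 0.4406] yaw 20.6 tilt z [-0.001 -0.    -1.   ] open 1.0 F [ 0.8 -0.3 -0.4]
  rz deg 0.0 (q6 now -0.32 )
  shift cm [ 8.78 20.74  0.05] len 22.5 min rows 5
```

View pics/x_wrist.png

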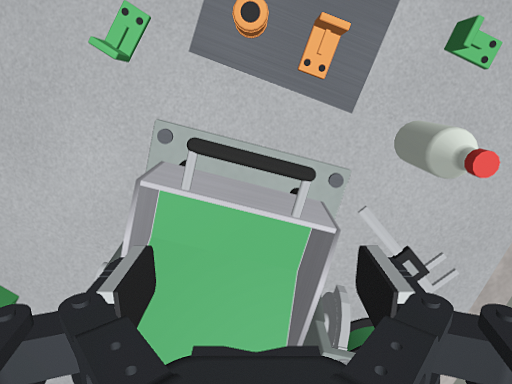

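Request:
move_arm(rows="1.76 4.15 0 0 0 0 1;1.76 4.15 0 0 0 0 1;1.76 4.15 0 0 0 0 1;1.76 4.15 0 0 0 0 1;1.76 4.15 0 0 0 0 1;0 0 3 0 0 0 1;0 0 3 0 0 0 1;0 0 0 0 0 0 1;0 0 0 0 0 0 1")

```text
time_s: 31.0
eef_pos: [0.6676, -0.0265, 0.3811]
eef_rot: [-0.0, 0.983, 0.181, -0.001]
wrist_force: [-0.5, -0.6, 1.2]
opening: 1.0
```

```bash
python3 - <<'E'
from bench import ctrl
from h import *
o=ctrl.get_obs(); go(o,[.6672,-.0271,.3455],20.6)
c=ctrl.camera("wrist"); save("y_wrist.png",c["color"])
E
```

```text
t 31.0 tcp [ 0.6676 -0.0265  0.3811] yaw 20.9 tilt z [-0.002  0.    -1.   ] open 1.0 F [-0.5 -0.6  1.2]
  rz deg 0.3 (q6 now -0.58 )
  shift cm [-0.06  0.04  3.56] len 3.6 min rows 1
```

View pics/y_wrist.png

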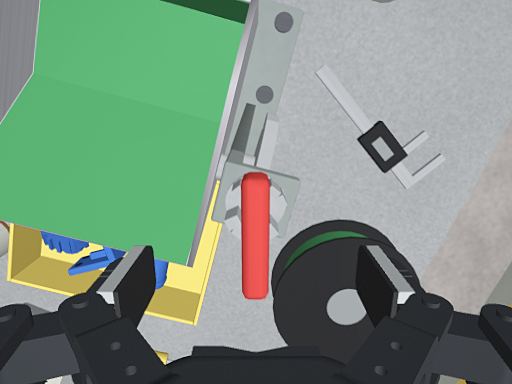

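Descend, grip, lift 9 mm.

Request:
move_arm(rows="0 0 2 0 0 0 1;0 0 1.5 0 0 0 1;0 0 0 0 0 0 1;0 0 0 0 0 0 0;0 0 0 0 0 0 0;0 0 0 0 0 0 0;0 0 0 0 0 0 0;0 0 0 0 0 0 0;0 0 0 0 0 0 0;0 0 0 0 0 0 0")

```text
time_s: 32.05
eef_pos: [0.6675, -0.0268, 0.347]
eef_rot: [0.0, 0.984, 0.18, -0.0]
wrist_force: [-4.6, -1.3, 5.8]
opening: 0.145
```

Request:
move_arm(rows="0 0 -0.5 0 0 0 0;0 0 -0.5 0 0 0 0;0 0 0 0 0 0 0;0 0 0 0 0 0 0")

```text
time_s: 32.45
eef_pos: [0.6675, -0.0268, 0.355]
eef_rot: [-0.0, 0.984, 0.18, -0.001]
wrist_force: [-0.4, -3.1, -9.8]
opening: 0.147
```

Request:
move_arm(rows="0 0 0 0 0 -8 0;0 0 0 0 0 -8 0;0 0 0 0 0 -8 0;0 0 0 0 0 -8 0;0 0 0 0 0 -8 0;0 0 0 0 0 -8 0;0 0 0 0 0 -8 0;0 0 0 0 0 -8 0;0 0 0 0 0 -8 0;0 0 0 0 0 -3 0;0 0 0 0 0 0 0")

```text
time_s: 33.55
eef_pos: [0.6668, -0.0278, 0.3549]
eef_rot: [-0.001, 0.671, 0.742, -0.002]
wrist_force: [-3.5, -6.1, -8.6]
opening: 0.15
```

```bash
python3 - <<'E'
from bench import ctrl
from h import *
o=ctrl.get_obs(); go(o,[.6672,-.0271,.3312],95.7); print(o["torque"])
c=ctrl.camera("wrist"); save("z_wrist.png",c["color"])
E
```

```text
t 33.55 tcp [ 0.6668 -0.0278  0.3549] yaw 95.8 tilt z [-0.004 -0.002 -1.   ] open 0.15 F [-3.5 -6.1 -8.6]
  rz deg 0.1 (q6 now -1.89 )
  shift cm [0.07 0.06 2.37] len 2.4 min rows 1
[-1.01739733  0.56024231  0.00493148]
```

View pics/z_wrist.png

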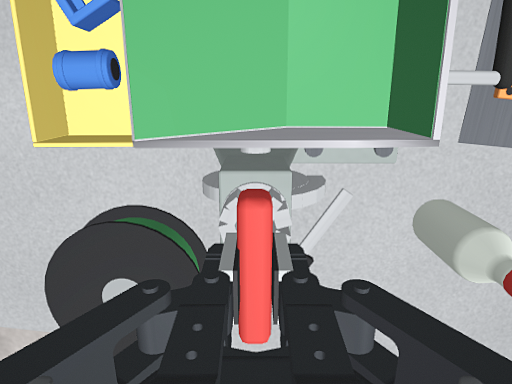

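Lower it home.

Request:
move_arm(rows="0 0 0.6 0 0 0 0;0 0 0.6 0 0 0 0;0 0 0.6 0 0 0 0;0 0 0.4 0 0 0 0;0 0 0.2 0 0 0 0;0 0 0 0 0 0 0;0 0 0 0 0 0 0")

```text
time_s: 34.3
eef_pos: [0.6668, -0.0278, 0.3329]
eef_rot: [-0.0, 0.671, 0.741, -0.002]
wrist_force: [-6.5, -5.0, -0.6]
opening: 0.15
```

Request:
move_arm(rows="0 0 0 0 0 0 0.5;0 0 0 0 0 0 1;0 0 0 0 0 0 1;0 0 0 0 0 0 1;0 0 0 0 0 0 1;0 0 -2 0 0 0 1;0 0 -3 0 0 0 1;0 0 -4 0 0 0 1;0 0 0 0 0 0 1;0 0 0 0 0 0 1")

```text
time_s: 35.3
eef_pos: [0.6682, -0.0265, 0.4241]
eef_rot: [0.001, 0.671, 0.742, 0.001]
wrist_force: [0.3, 0.1, -0.5]
opening: 1.001
```

```bash
python3 - <<'E'
from bench import ctrl
from h import *
o=ctrl.get_obs(); go(o,[.45,.2,.42],95.7)
c=ctrl.camera("wrist"); save("aa_wrist.png",c["color"])
c=ctrl.camera("side"); save("aa_side.png",c["color"],(190,60,390,320),2.3)
E
```

```text
t 35.3 tcp [ 0.6682 -0.0265  0.4241] yaw 95.7 tilt z [ 0.003 -0.001 -1.   ] open 1.001 F [ 0.3  0.1 -0.5]
  rz deg 0.0 (q6 now -1.89 )
  shift cm [ 24.7  -19.46   0.33] len 31.5 min rows 7
```

View pics/aa_side.png

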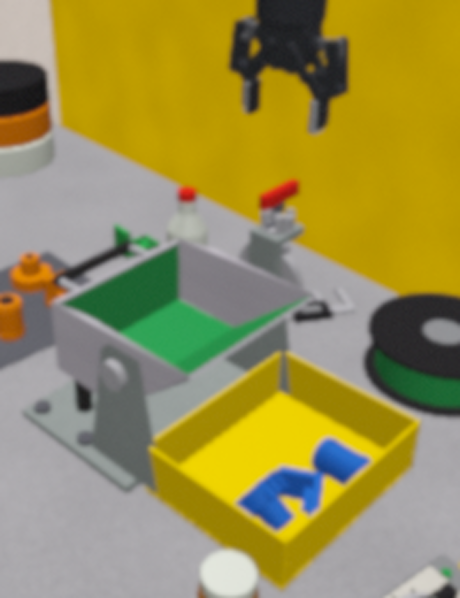

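View pics/aa_wrist.png

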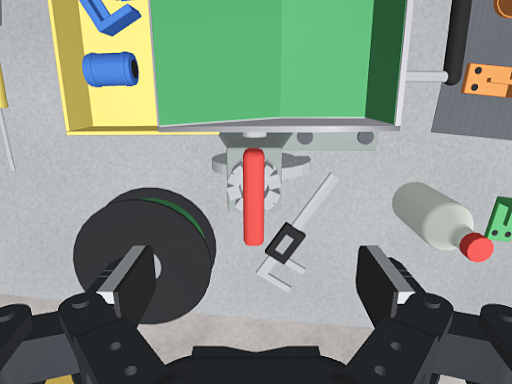

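Request:
move_arm(rows="4.3 -2.1 0 0 0 0 1;4.3 -2.1 0 0 0 0 1;4.3 -2.1 0 0 0 0 1;4.3 -2.1 0 0 0 0 1;4.3 -2.1 0 0 0 0 1;4.3 -2.1 0 0 0 0 1;4.3 -2.1 0 0 0 0 1;4.3 -2.1 0 0 0 0 1;4.3 -2.1 0 0 0 0 1;0 0 0 0 0 0 1;0 0 0 0 0 0 1")

```text
time_s: 36.5
eef_pos: [0.4401, 0.3403, 0.421]
eef_rot: [-0.0, 0.67, 0.742, -0.001]
wrist_force: [-0.3, -0.1, -0.2]
opening: 0.999
```

```bash
python3 - <<'E'
from bench import ctrl
from h import *
o=ctrl.get_obs(); go(o,[.45,.34,.42],95.7)
c=ctrl.camera("wrist"); save("ab_wrist.png",c["color"],None,1.5); np.save("cal_w.npy",c)
E
```

```text
t 36.5 tcp [0.4401 0.3403 0.421 ] yaw 95.9 tilt z [-0.002 -0.001 -1.   ] open 0.999 F [-0.3 -0.1 -0.2]
  rz deg 0.2 (q6 now -1.23 )
  shift cm [-0.12  0.98  0.09] len 1.0 min rows 1
```

View pics/ab_wrist.png

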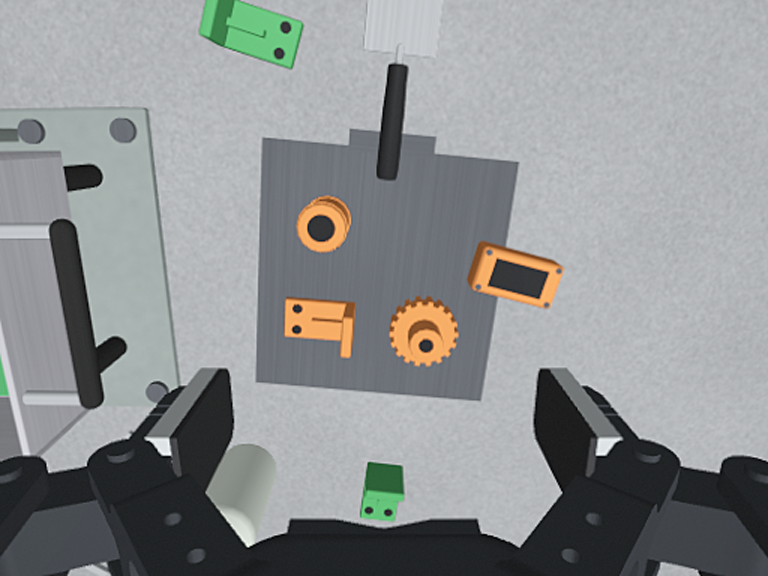

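```bash
python3 - <<'E'
from bench import ctrl
from h import *
c=cal("w"); save("ac.png",c["color"],(160,80,400,260),3.3)
for n,u,v,z in [("coupler",322,227,.061),("gear",427,344,.051)]: print(n,onz(c,u/1.5,v/1.5,z).round(4))
ctrl.camera("wrist")
for q in ["raw_housing_mid","raw_bracket_mid"]:
    for d in ctrl.trace("wrist",q)[:2]:
        print(q,d["confidence"],np.round(d["bbox"]))
E
```

```text
coupler [0.447  0.2893 0.061 ]
gear [0.5474 0.3919 0.051 ]
raw_housing_mid 0.7 [316. 162. 375. 202.]
raw_bracket_mid 0.58 [192. 196. 237. 236.]
raw_bracket_mid 0.37 [313. 159. 378. 202.]
```

View pics/ac.png

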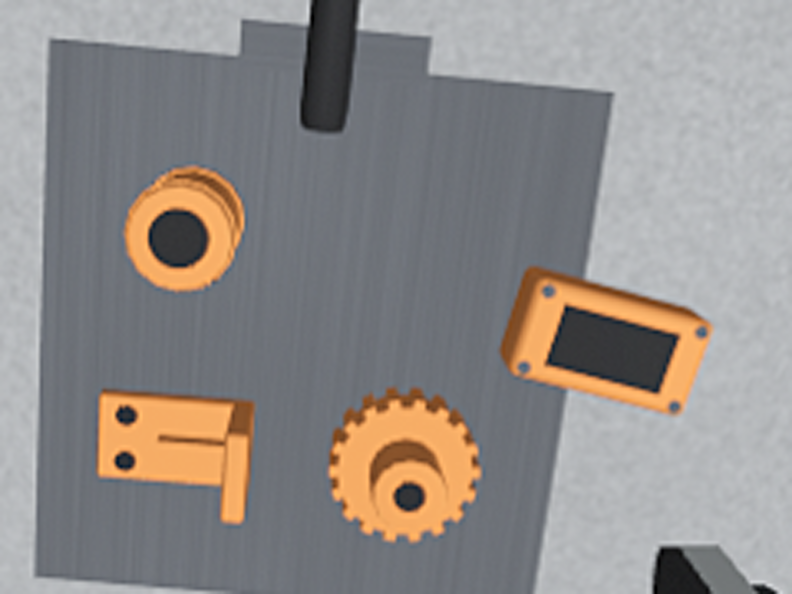

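```bash
python3 - <<'E'
from bench import ctrl
from h import *
c=cal("w"); f=lambda u,v,z: onz(c,160+u/3.3,80+v/3.3,z)
ang=lambda a,b: np.degrees(np.arctan2(b[1]-a[1],b[0]-a[0])).round(1)
print("housing",f(611.75,349.25,.032).round(4),ang(f(548,291,.032),f(701,331,.032)),ang(f(524,368,.032),f(674,407,.032)), np.linalg.norm(f(548,291,.032)-f(701,331,.032)))
print("bracket wall",f(236,477,.051).round(4),"wall dir",ang(f(239,432,.051),f(232,522,.051)),"foot dir",ang(f(100,392,.011),f(235,401,.011)),ang(f(100,476,.011),f(222,484,.011)))
p=f(611.75,349.25,.032); o=ctrl.get_obs(); go(o,[p[0]+.002,p[1],.13],None)
M=lambda x,y:(.529+.002+np.cos(.1)*x-np.sin(.1)*y,-.0416+np.sin(.1)*x+np.cos(.1)*y)
for n,l in dict(housing=(.05,.055),bracketwall=(.02,.104),gear=(-.025,.085),coupler=(-.078,.052),floor=(0,.08),lw=(0,.13),endn=(-.104,.08),endf=(.104,.08)).items(): print(n,np.round(M(*l),4))
E
```

```text
housing [0.4819 0.4704 0.032 ] 81.2 80.9 0.06767847834360345
bracket wall [0.5478 0.3183 0.051 ] wall dir 0.5 foot dir 91.8 91.9
t 36.7 tcp [0.4419 0.3384 0.4218] yaw 95.6 tilt z [-0.001 -0.001 -1.   ] open 0.999 F [-0.2 -0.3 -0.9]
  shift cm [12.75  5.49 29.16] len 32.3 min rows 7
housing [0.5753 0.0181]
bracketwall [0.5405 0.0639]
gear [0.4976 0.0405]
coupler [0.4482 0.0024]
floor [0.523 0.038]
lw [0.518  0.0878]
endn [0.4195 0.0276]
endf [0.6265 0.0484]
```

```bash
python3 - <<'E'
from bench import ctrl
from h import *
c=ctrl.camera("scene"); img=cv2.resize(c["color"],None,fx=4,fy=4,interpolation=cv2.INTER_CUBIC)
def W(x,y,z): return (.530+np.cos(.1)*x-np.sin(.1)*y,-.0416+np.sin(.1)*x+np.cos(.1)*y,z)
def poly(L,col):
    p=(proj(c,[W(*l) for l in L])*4).astype(int); cv2.polylines(img,[p.reshape(-1,1,2)],True,col,1)
poly([(-.104,.03,.085),(.104,.03,.085),(.104,.13,.085),(-.104,.13,.085)],(0,0,255))
poly([(-.104,.13,.177),(.104,.13,.177),(.104,-.085,.185),(-.104,-.085,.185)],(255,0,0))
poly([(.105,0,.273),(.171,0,.273)],(255,255,0))
cv2.imwrite("pics/ad.png",img[620:1180,620:1380])
E
```

```text
(no output)
```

View pics/ad.png

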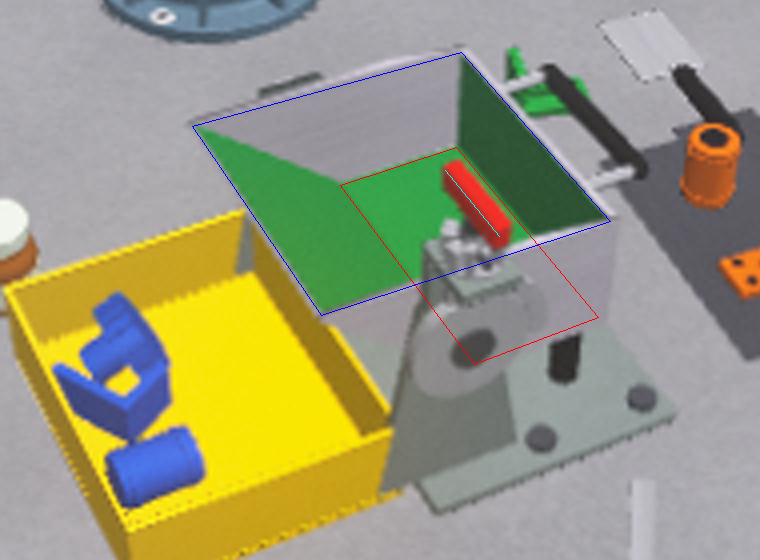

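Request:
move_arm(rows="0 0 0 0 0 -8.4 1;0 0 0 0 0 -8.4 1;0 0 0 0 0 -8.4 1;0 0 0 0 0 -8.4 1;0 0 0 0 0 -8.4 1;0 0 0 0 0 -8.4 1;0 0 0 0 0 -8.4 1;0 0 0 0 0 -8.4 1;0 0 0 0 0 -8.2 1;0 0 0 0 0 0 1")

```text
time_s: 37.75
eef_pos: [0.4419, 0.3387, 0.4223]
eef_rot: [-0.0, 0.078, 0.997, -0.0]
wrist_force: [0.3, 0.4, 0.3]
opening: 1.0
```

```bash
python3 - <<'E'
from bench import ctrl
from h import *
o=ctrl.get_obs(); go(o,[.484,.4704,.18],171)
E
```

```text
t 37.75 tcp [0.4419 0.3387 0.4223] yaw 171.1 tilt z [-0. -0. -1.] open 1.0 F [0.3 0.4 0.3]
  rz deg 0.1 (q6 now -2.55 )
  shift cm [-2.1  13.67 24.23] len 27.9 min rows 6
```

Request:
move_arm(rows="-0.35 2.28 4.0 0 0 0 1;-0.35 2.28 4.0 0 0 0 1;-0.35 2.28 4.0 0 0 0 1;-0.35 2.28 4.0 0 0 0 1;-0.35 2.28 4.0 0 0 0 1;-0.35 2.28 4.2 0 0 0 1;0 0 0 0 0 0 1;0 0 0 0 0 0 1")

```text
time_s: 38.55
eef_pos: [0.4827, 0.4707, 0.1784]
eef_rot: [-0.001, 0.079, 0.997, -0.001]
wrist_force: [0.5, -0.8, 1.1]
opening: 0.999
```

```bash
python3 - <<'E'
from bench import ctrl
from h import *
o=ctrl.get_obs(); go(o,[.484,.4704,.08],171)
c=ctrl.camera("wrist"); save("ae_wrist.png",c["color"],None,1.5); np.save("cal_w.npy",c)
g=o["eef_pos"]+Rq(o).apply([0,0,.148]); print("axis px at z.032",proj(c,g)*1.5)
E
```

```text
t 38.55 tcp [0.4827 0.4707 0.1784] yaw 171.0 tilt z [-0.003 -0.002 -1.   ] open 0.999 F [ 0.5 -0.8  1.1]
  rz deg -0.0 (q6 now -2.39 )
  shift cm [-0.16  0.02  9.84] len 9.8 min rows 2
axis px at z.032 [[383.34809881 300.80111123]]
```

View pics/ae_wrist.png

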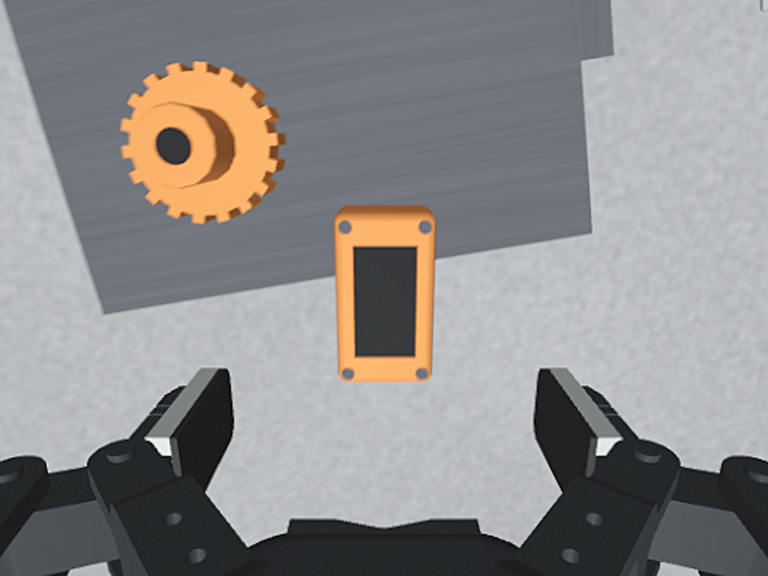

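Request:
move_arm(rows="0 0 4 0 0 0 1;0 0 4 0 0 0 1;0 0 1.8 0 0 0 1;0 0 0 0 0 0 1;0 0 0 0 0 0 0;0 0 0 0 0 0 0;0 0 0 0 0 0 0;0 0 0 0 0 0 0;0 0 0 0 0 0 0;0 0 0 0 0 0 0")

```text
time_s: 39.6
eef_pos: [0.4844, 0.4726, 0.0852]
eef_rot: [0.002, 0.077, 0.997, 0.001]
wrist_force: [-0.1, -0.0, 7.2]
opening: 0.499
```

Request:
move_arm(rows="0 0 -2 0 0 0 0;0 0 -4 0 0 0 0;0 0 -4 0 0 0 0;0 0 -4 0 0 0 0;0 0 -4 0 0 0 0;0 0 -4 0 0 0 0;0 0 0 0 0 8.4 0;0 0 0 0 0 8.4 0;0 0 0 0 0 8.4 0;0 0 0 0 0 8.4 0;0 0 0 0 0 8.4 0;0 0 0 0 0 8.4 0;0 0 0 0 0 8.4 0;0 0 0 0 0 8.4 0;0 0 0 0 0 8.2 0;0 0 0 0 0 0 0")

```text
time_s: 41.2
eef_pos: [0.4829, 0.4716, 0.3032]
eef_rot: [0.0, 0.671, 0.741, 0.0]
wrist_force: [0.0, 0.8, -0.6]
opening: 0.5
```

```bash
python3 - <<'E'
from bench import ctrl
from h import *
o=ctrl.get_obs(); go(o,[.5753,.0181,.30],95.7)
c=ctrl.camera("wrist"); save("af_wrist.png",c["color"])
E
```

```text
t 41.2 tcp [0.4829 0.4716 0.3032] yaw 95.7 tilt z [ 0.001  0.001 -1.   ] open 0.5 F [ 0.   0.8 -0.6]
  rz deg -0.0 (q6 now -1.07 )
  shift cm [-46.05   4.69   0.3 ] len 46.3 min rows 10
```

View pics/af_wrist.png

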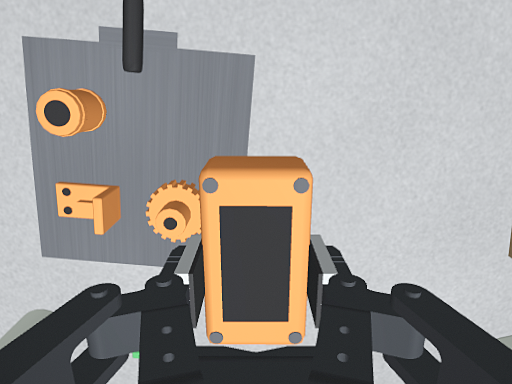

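Request:
move_arm(rows="-4.6 0.42 0 0 0 0 0;-4.6 0.42 0 0 0 0 0;-4.6 0.42 0 0 0 0 0;-4.6 0.42 0 0 0 0 0;-4.6 0.42 0 0 0 0 0;-4.6 0.42 0 0 0 0 0;-4.6 0.42 0 0 0 0 0;-4.6 0.42 0 0 0 0 0;-4.6 0.42 0 0 0 0 0;-4.6 0.42 0 0 0 0 0;0 0 0 0 0 0 0;0 0 0 0 0 0 0")

```text
time_s: 42.45
eef_pos: [0.5708, 0.0169, 0.3027]
eef_rot: [0.0, 0.671, 0.742, 0.0]
wrist_force: [-0.2, 0.1, -0.7]
opening: 0.498
```

```bash
python3 - <<'E'
from bench import ctrl
from h import *
o=ctrl.get_obs(); go(o,[.572,.0185,.175],95.7)
c=ctrl.camera("wrist"); save("ag_wrist.png",c["color"])
E
```

```text
t 42.45 tcp [0.5708 0.0169 0.3027] yaw 95.7 tilt z [ 0.  0. -1.] open 0.498 F [-0.2  0.1 -0.7]
  rz deg 0.0 (q6 now -1.85 )
  shift cm [ 0.14  0.13 12.77] len 12.8 min rows 3
```

View pics/ag_wrist.png

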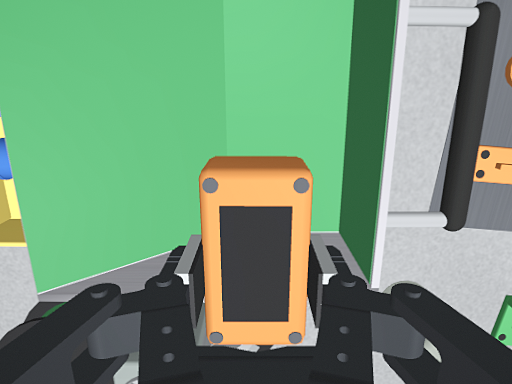

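Request:
move_arm(rows="0.3 0.1 4 0 0 0 0;0 0 4 0 0 0 0;0 0 3 0 0 0 0;0 0 1.5 0 0 0 0;0 0 0.4 0 0 0 0;0 0 0 0 0 0 0")

```text
time_s: 43.1
eef_pos: [0.5717, 0.0219, 0.174]
eef_rot: [0.0, 0.67, 0.742, 0.0]
wrist_force: [0.5, 0.3, -0.5]
opening: 0.503
```

Request:
move_arm(rows="0 0 0.3 0 0 0 0;0 0 0 0 0 0 0;0 0 0 0 0 0 0.75;0 0 0 0 0 0 0.75;0 0 0 0 0 0 0.75;0 0 0 0 0 0 0.75;0 0 -2 0 0 0 0.75;0 0 -4 0 0 0 0.75;0 0 -4 0 0 0 0.75;0 0 -4 0 0 0 1;0 0 0 0 0 0 1;0 0 0 0 0 0 1")

```text
time_s: 44.3
eef_pos: [0.5718, 0.0211, 0.3116]
eef_rot: [0.001, 0.671, 0.742, 0.001]
wrist_force: [0.2, -0.8, 0.1]
opening: 1.001
```

```bash
python3 - <<'E'
from bench import ctrl
from h import *
o=ctrl.get_obs(); go(o,[.5498,.3183,.30],-88)
c=ctrl.camera("wrist"); save("ah_wrist.png",c["color"])
E
```

```text
t 44.3 tcp [0.5718 0.0211 0.3116] yaw 95.7 tilt z [ 0.003 -0.    -1.   ] open 1.001 F [ 0.2 -0.8  0.1]
  rz deg 3.7 (q6 now -1.84 )
  shift cm [29.78 -1.16  1.14] len 29.8 min rows 6
```

View pics/ah_wrist.png

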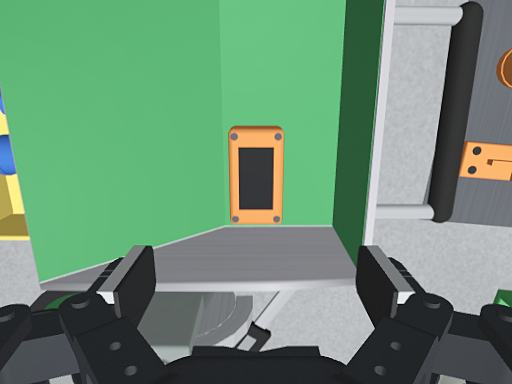

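Request:
move_arm(rows="4.9 -0.5 0 0 0 0 1;4.9 -0.5 0 0 0 0 1;4.9 -0.5 0 0 0 0 1;4.9 -0.5 0 0 0 0 1;4.9 -0.5 0 0 0 0 1;4.9 -0.5 0 0 0 0 1;0 0 0 0 0 8.4 1;0 0 0 0 0 8.4 1;0 0 0 0 0 8.4 1;0 0 0 0 0 8.4 1;0 0 0 0 0 8.4 1;0 0 0 0 0 8.4 1;0 0 0 0 0 8.4 1;0 0 0 0 0 8.4 1;0 0 0 0 0 8.4 1;0 0 0 0 0 8.4 1;0 0 0 0 0 8.4 1")

```text
time_s: 46.05
eef_pos: [0.5113, 0.3103, 0.3078]
eef_rot: [0.001, 1.0, 0.026, -0.002]
wrist_force: [0.3, -0.2, -0.1]
opening: 1.003
```

Request:
move_arm(rows="0 0 0 0 0 8.4 1;0 0 0 0 0 8.4 1;0 0 0 0 0 8.4 1;0 0 0 0 0 8.4 1;0 0 0 0 0 8.4 1;0 0 0 0 0 8.4 1;0 0 0 0 0 8.4 1;0 0 0 0 0 8.4 1;0 0 0 0 0 8.4 1;0 0 0 0 0 8.4 1;0 0 0 0 0 7.3 1;0 0 0 0 0 0 1")

```text
time_s: 47.25
eef_pos: [0.5114, 0.3103, 0.308]
eef_rot: [0.002, 0.719, -0.695, -0.001]
wrist_force: [-0.5, -0.7, 0.4]
opening: 1.004
```

```bash
python3 - <<'E'
from bench import ctrl
from h import *
o=ctrl.get_obs(); go(o,[.5498,.3183,.16],-88)
c=ctrl.camera("wrist"); save("ai_wrist.png",c["color"])
E
```

```text
t 47.25 tcp [0.5114 0.3103 0.308 ] yaw -88.0 tilt z [-0.004 -0.001 -1.   ] open 1.004 F [-0.5 -0.7  0.4]
  rz deg -0.0 (q6 now 1.88 )
  shift cm [-0.68 -3.92 14.79] len 15.3 min rows 4
```

View pics/ai_wrist.png

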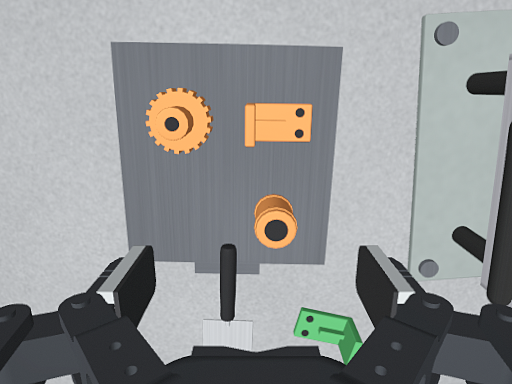

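Request:
move_arm(rows="-0.2 -1.0 3.7 0 0 0 0.4;-0.2 -1.0 3.7 0 0 0 0.4;-0.2 -1.0 3.7 0 0 0 0.4;-0.1 -0.9 3.7 0 0 0 0.4;0 0 0 0 0 0 0.4;0 0 0 0 0 0 0.4")

```text
time_s: 47.9
eef_pos: [0.5501, 0.3188, 0.1614]
eef_rot: [0.001, 0.72, -0.694, -0.001]
wrist_force: [-0.1, 0.8, 0.9]
opening: 0.398
```

```bash
python3 - <<'E'
from bench import ctrl
from h import *
o=ctrl.get_obs(); go(o,[.5498,.3183,.097],-88)
c=ctrl.camera("wrist"); save("aj_wrist.png",c["color"],None,1.5); np.save("cal_w.npy",c)
g=o["eef_pos"]+Rq(o).apply([0,0,o["eef_pos"][2]-.051]); print("axis px at z.051",proj(c,g)*1.5)
E
```

```text
t 47.9 tcp [0.5501 0.3188 0.1614] yaw -87.9 tilt z [-0.003 -0.001 -1.   ] open 0.398 F [-0.1  0.8  0.9]
  rz deg 0.1 (q6 now 1.87 )
  shift cm [0.04 0.02 6.44] len 6.4 min rows 2
axis px at z.051 [[384.87344242 333.63755147]]
```

View pics/aj_wrist.png

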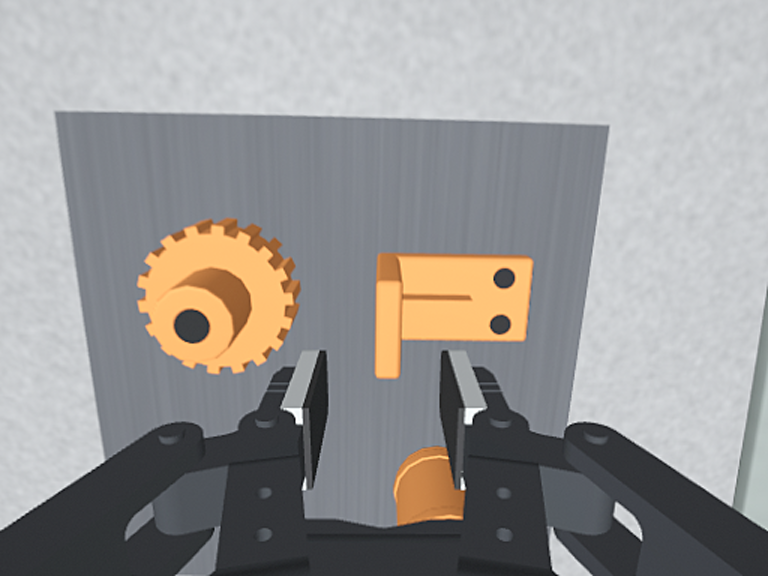

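Request:
move_arm(rows="0.05 -0.1 3 0 0 0 0.4;0 0 2.4 0 0 0 0.4;0 0 1 0 0 0 0.4;0 0 0 0 0 0 0.4;0 0 0 0 0 0 0;0 0 0 0 0 0 0;0 0 0 0 0 0 0;0 0 0 0 0 0 0;0 0 0 0 0 0 0")

```text
time_s: 48.85
eef_pos: [0.5533, 0.3191, 0.1008]
eef_rot: [-0.002, 0.72, -0.694, 0.001]
wrist_force: [-0.4, -0.1, 6.7]
opening: 0.101
```

Request:
move_arm(rows="0 0 -2 0 0 0 0;0 0 -4 0 0 0 0;0 0 -5 0 0 0 0;0 0 -5 0 0 0 0;0 0 -5 0 0 0 0;0 0 0 0 0 -8.4 0;0 0 0 0 0 -8.4 0;0 0 0 0 0 -8.4 0;0 0 0 0 0 -8.4 0;0 0 0 0 0 -8.4 0;0 0 0 0 0 -8.4 0;0 0 0 0 0 -8.4 0;0 0 0 0 0 -8.4 0;0 0 0 0 0 -8.4 0;0 0 0 0 0 -8.4 0;0 0 0 0 0 -8.4 0;0 0 0 0 0 -1.2 0;0 0 0 0 0 0 0")

```text
time_s: 50.65
eef_pos: [0.5519, 0.3185, 0.3087]
eef_rot: [-0.0, 0.999, 0.048, 0.0]
wrist_force: [0.6, -0.0, -1.1]
opening: 0.104
```

```bash
python3 - <<'E'
from bench import ctrl
from h import *
o=ctrl.get_obs(); go(o,[.5405,.0649,.30],5.7)
c=ctrl.camera("wrist"); save("ak_wrist.png",c["color"])
E
```

```text
t 50.65 tcp [0.5519 0.3185 0.3087] yaw 5.5 tilt z [ 0.  0. -1.] open 0.104 F [ 0.6 -0.  -1.1]
  rz deg -0.2 (q6 now 0.24 )
  shift cm [-3.65 25.13  0.87] len 25.4 min rows 6
```

View pics/ak_wrist.png

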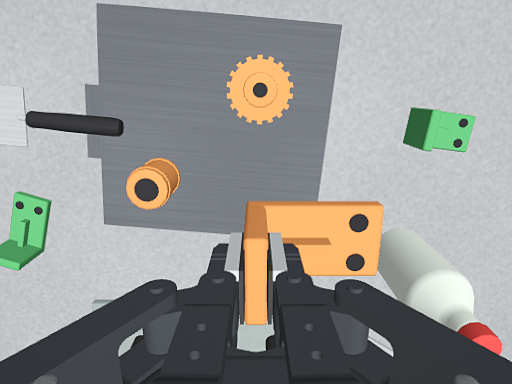

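Request:
move_arm(rows="-0.6 4.2 0 0 0 0 0;-0.6 4.2 0 0 0 0 0;-0.6 4.2 0 0 0 0 0;-0.6 4.2 0 0 0 0 0;-0.6 4.2 0 0 0 0 0;-0.6 4.1 0 0 0 0 0;0 0 0 0 0 0 0;0 0 0 0 0 0 0")

```text
time_s: 51.5
eef_pos: [0.5408, 0.0644, 0.3086]
eef_rot: [-0.0, 0.999, 0.047, 0.0]
wrist_force: [-0.1, 0.1, -1.3]
opening: 0.101
```

```bash
python3 - <<'E'
from bench import ctrl
from h import *
o=ctrl.get_obs(); go(o,[.5405,.0649,.186],5.7)
c=ctrl.camera("wrist"); save("al_wrist.png",c["color"])
E
```

```text
t 51.5 tcp [0.5408 0.0644 0.3086] yaw 5.4 tilt z [ 0.  0. -1.] open 0.101 F [-0.1  0.1 -1.3]
  rz deg -0.3 (q6 now -0.19 )
  shift cm [-0.03 -0.04 12.26] len 12.3 min rows 3
```

View pics/al_wrist.png

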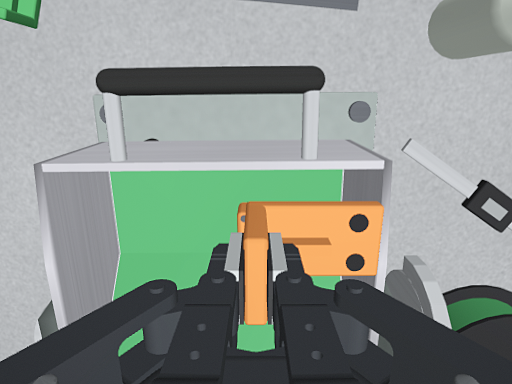

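Request:
move_arm(rows="0 0 4 0 0 0 0;0 0 4 0 0 0 0;0 0 2.5 0 0 0 0;0 0 1.2 0 0 0 0;0 0 0.4 0 0 0 0;0 0 0 0 0 0 0;0 0 0 0 0 0 0")

```text
time_s: 52.25
eef_pos: [0.5418, 0.0655, 0.189]
eef_rot: [0.0, 0.999, 0.049, 0.001]
wrist_force: [0.9, 0.9, -0.2]
opening: 0.103
```

```bash
python3 - <<'E'
from bench import ctrl
from h import *
o=ctrl.get_obs(); go(o,[.5405,.0649,.185],5.7)
c=ctrl.camera("wrist"); save("am_wrist.png",c["color"])
E
```

```text
t 52.25 tcp [0.5418 0.0655 0.189 ] yaw 5.6 tilt z [ 0.003 -0.    -1.   ] open 0.103 F [ 0.9  0.9 -0.2]
  rz deg -0.1 (q6 now -0.2 )
  shift cm [-0.13  0.05  0.4 ] len 0.4 min rows 1
```

View pics/am_wrist.png

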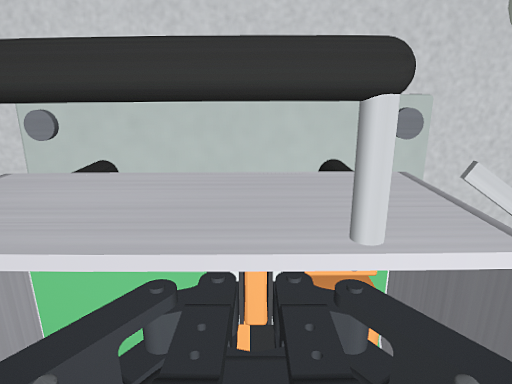

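Request:
move_arm(rows="0 0 0.3 0 0 0 0;0 0 0 0 0 0 0;0 0 0 0 0 0 0.35;0 0 0 0 0 0 0.35;0 0 0 0 0 0 0.35;0 0 0 0 0 0 0.35;0 0 -2 0 0 0 0.35;0 0 -4 0 0 0 0.35;0 0 -4 0 0 0 0.5;0 0 -3 0 0 0 1;0 0 0 0 0 0 1;0 0 0 0 0 0 1")

```text
time_s: 53.5
eef_pos: [0.5408, 0.0652, 0.3148]
eef_rot: [0.0, 0.999, 0.049, 0.001]
wrist_force: [0.4, 0.4, -0.1]
opening: 0.971
```

```bash
python3 - <<'E'
from bench import ctrl
from h import *
o=ctrl.get_obs(); go(o,[.549,.393,.30],5.7)
c=ctrl.camera("wrist"); save("an_wrist.png",c["color"])
c=ctrl.camera("scene"); save("an_scene.png",c["color"],(180,130,430,290),3)
E
```

```text
t 53.5 tcp [0.5408 0.0652 0.3148] yaw 5.6 tilt z [ 0.001 -0.    -1.   ] open 0.971 F [ 0.4  0.4 -0.1]
  rz deg -0.1 (q6 now -0.2 )
  shift cm [  4.07 -32.53   1.48] len 32.8 min rows 7
```

View pics/an_wrist.png

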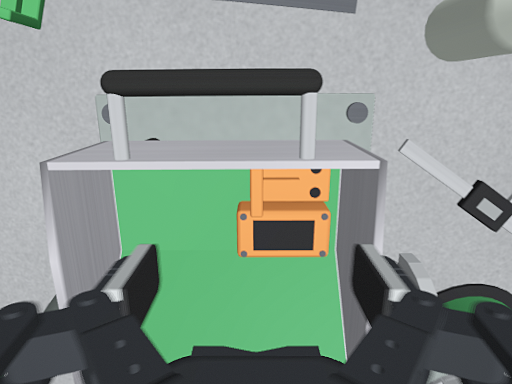

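View pics/an_scene.png

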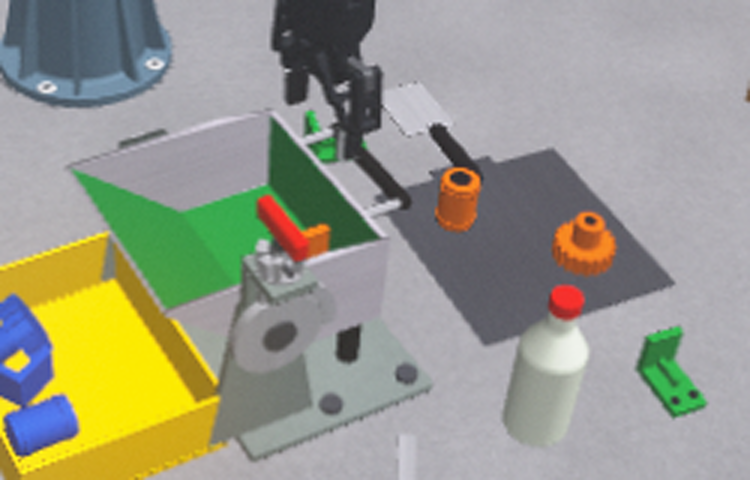

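Request:
move_arm(rows="0.58 -4.65 0 0 0 0 1;0.58 -4.65 0 0 0 0 1;0.58 -4.65 0 0 0 0 1;0.58 -4.65 0 0 0 0 1;0.58 -4.65 0.5 0 0 0 1;0.58 -4.65 3 0 0 0 1;0.58 -4.65 3 0 0 0 1;0 0 4 0 0 0 1;0 0 3 0 0 0 1;0 0 0 0 0 0 1;0 0 0 0 0 0 1")

```text
time_s: 54.7
eef_pos: [0.5483, 0.3832, 0.1841]
eef_rot: [0.001, 0.999, 0.049, -0.002]
wrist_force: [-0.4, 0.1, 0.3]
opening: 1.006
```

```bash
python3 - <<'E'
from bench import ctrl
from h import *
o=ctrl.get_obs(); go(o,[.549,.392,.097])
c=ctrl.camera("wrist"); save("ao_wrist.png",c["color"],None,1.5)
g=o["eef_pos"]+Rq(o).apply([0,0,o["eef_pos"][2]-.051]); print("axis px at z.051",proj(c,g)*1.5)
E
```

```text
t 54.7 tcp [0.5483 0.3832 0.1841] yaw 5.6 tilt z [-0.003 -0.001 -1.   ] open 1.006 F [-0.4  0.1  0.3]
  shift cm [ 0.18 -0.87  8.71] len 8.8 min rows 2
axis px at z.051 [[382.84662402 314.56789659]]
```

View pics/ao_wrist.png

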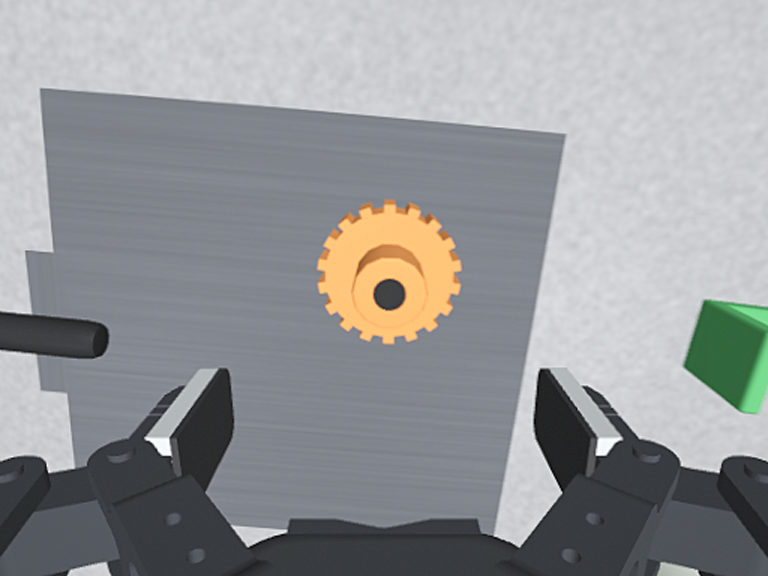

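Request:
move_arm(rows="0.2 -0.85 3 0 0 0 1;0 0 4 0 0 0 1;0 0 1.5 0 0 0 1;0 0 0 0 0 0 1;0 0 0 0 0 0 0;0 0 0 0 0 0 0;0 0 0 0 0 0 0;0 0 0 0 0 0 0;0 0 0 0 0 0 0;0 0 0 0 0 0 0")

```text
time_s: 55.75
eef_pos: [0.5512, 0.3928, 0.1024]
eef_rot: [-0.001, 0.999, 0.049, 0.001]
wrist_force: [-0.5, -1.2, 6.8]
opening: 0.351
```

Request:
move_arm(rows="0 0 -2 0 0 0 0;0 0 -4 0 0 0 0;0 0 -5 0 0 0 0;0 0 -5 0 0 0 0;0 0 -5 0 0 0 0;0 0 0 0 0 0 0;0 0 0 0 0 0 0")

```text
time_s: 56.45
eef_pos: [0.5505, 0.3926, 0.3127]
eef_rot: [-0.001, 0.999, 0.049, 0.002]
wrist_force: [-0.0, -0.5, -2.0]
opening: 0.354
```

```bash
python3 - <<'E'
from bench import ctrl
from h import *
o=ctrl.get_obs(); go(o,[.492,.037,.31],5.7)
c=ctrl.camera("wrist"); save("ap_wrist.png",c["color"])
E
```

```text
t 56.45 tcp [0.5505 0.3926 0.3127] yaw 5.6 tilt z [ 0.003  0.002 -1.   ] open 0.354 F [-0.  -0.5 -2. ]
  rz deg -0.1 (q6 now 0.35 )
  shift cm [-9.36 34.8   0.19] len 36.0 min rows 8
```

View pics/ap_wrist.png

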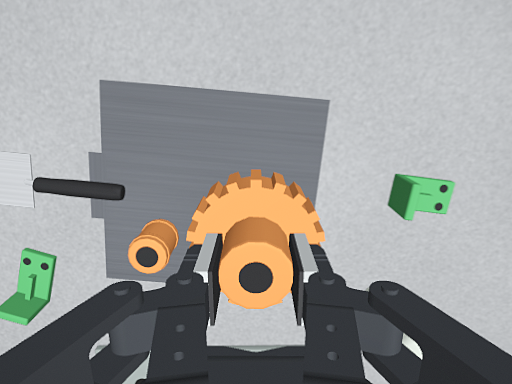

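Request:
move_arm(rows="-1.17 4.35 0 0 0 0 0;-1.17 4.35 0 0 0 0 0;-1.17 4.35 0 0 0 0 0;-1.17 4.35 0 0 0 0 0;-1.17 4.35 0 0 0 0 0;-1.17 4.35 0 0 0 0 0;-1.17 4.35 0 0 0 0 0;-1.17 4.35 0 0 0 0 0;0 0 0 0 0 0 0;0 0 0 0 0 0 0")

```text
time_s: 57.5
eef_pos: [0.4901, 0.036, 0.3085]
eef_rot: [-0.001, 0.999, 0.048, -0.002]
wrist_force: [-0.8, 0.2, -0.4]
opening: 0.35
```

```bash
python3 - <<'E'
from bench import ctrl
from h import *
o=ctrl.get_obs(); go(o,[.492,.037,.188],5.7)
c=ctrl.camera("wrist"); save("aq_wrist.png",c["color"])
E
```

```text
t 57.5 tcp [0.4901 0.036  0.3085] yaw 5.5 tilt z [-0.004  0.001 -1.   ] open 0.35 F [-0.8  0.2 -0.4]
  rz deg -0.2 (q6 now -0.26 )
  shift cm [ 0.24 -0.07 12.05] len 12.1 min rows 3
```

View pics/aq_wrist.png

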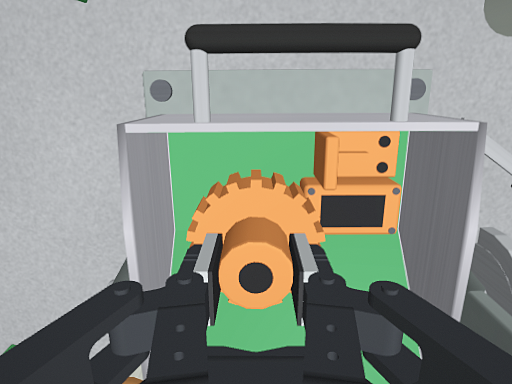

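Request:
move_arm(rows="0 0 4 0 0 0 0;0 0 4 0 0 0 0;0 0 2.5 0 0 0 0;0 0 1.2 0 0 0 0;0 0 0.4 0 0 0 0;0 0 0 0 0 0 0;0 0 0 0 0 0 0")

```text
time_s: 58.25
eef_pos: [0.4921, 0.037, 0.1908]
eef_rot: [0.0, 0.999, 0.049, 0.001]
wrist_force: [0.4, 0.6, -0.1]
opening: 0.349
```

Request:
move_arm(rows="0 0 0.35 0 0 0 0;0 0 0 0 0 0 0;0 0 0 0 0 0 0.6;0 0 0 0 0 0 0.6;0 0 0 0 0 0 0.6;0 0 0 0 0 0 0.6;0 0 -2 0 0 0 0.6;0 0 -4 0 0 0 0.6;0 0 -4 0 0 0 0.7;0 0 -3 0 0 0 1;0 0 0 0 0 0 1;0 0 0 0 0 0 1")

```text
time_s: 59.45
eef_pos: [0.4912, 0.0368, 0.3163]
eef_rot: [0.0, 0.999, 0.049, 0.001]
wrist_force: [0.2, 0.2, -0.5]
opening: 1.002
```

```bash
python3 - <<'E'
from bench import ctrl
from h import *
o=ctrl.get_obs(); go(o,[.449,.2893,.31],95.7)
c=ctrl.camera("wrist"); save("ar_wrist.png",c["color"])
E
```

```text
t 59.45 tcp [0.4912 0.0368 0.3163] yaw 5.6 tilt z [ 0.001 -0.    -1.   ] open 1.002 F [ 0.2  0.2 -0.5]
  rz deg 89.9 (q6 now -0.26 )
  shift cm [-25.54   1.69   0.62] len 25.6 min rows 6
```

View pics/ar_wrist.png

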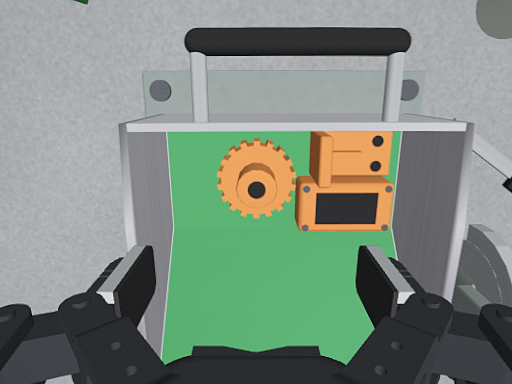

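Request:
move_arm(rows="-0.8 -4.5 0 0 0 0 1;-0.8 -4.5 0 0 0 0 1;-0.8 -4.5 0 0 0 0 1;-0.8 -4.5 0 0 0 0 1;-0.8 -4.5 0 0 0 0 1;-0.6 -3.0 0 0 0 0 1;0 0 0 0 0 -8.5 1;0 0 0 0 0 -8.5 1;0 0 0 0 0 -8.5 1;0 0 0 0 0 -8.5 1;0 0 0 0 0 -8.5 1;0 0 0 0 0 -8.5 1;0 0 0 0 0 -8.5 1;0 0 0 0 0 -8.5 1;0 0 0 0 0 -8.5 1;0 0 0 0 0 -8.5 1;0 0 0 0 0 -5 1;0 0 0 0 0 0 1;0 0 0 0 0 0 1")

```text
time_s: 61.4
eef_pos: [0.4198, 0.2859, 0.3145]
eef_rot: [-0.001, 0.672, 0.74, -0.001]
wrist_force: [-0.0, 0.5, -0.6]
opening: 1.0
```

```bash
python3 - <<'E'
from bench import ctrl
from h import *
o=ctrl.get_obs(); go(o,[.449,.2893,.18],95.7)
c=ctrl.camera("wrist"); save("as_wrist.png",c["color"],None,1.5); np.save("cal_w.npy",c)
E
```

```text
t 61.4 tcp [0.4198 0.2859 0.3145] yaw 95.5 tilt z [-0.002 -0.001 -1.   ] open 1.0 F [-0.   0.5 -0.6]
  rz deg -0.2 (q6 now -1.3 )
  shift cm [ 0.06  2.98 13.45] len 13.8 min rows 3
```

View pics/as_wrist.png

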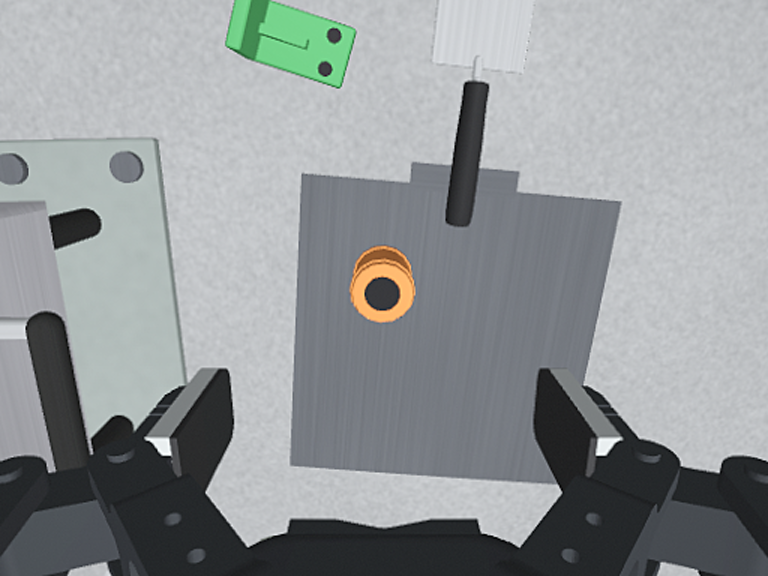

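```bash
python3 - <<'E'
from bench import ctrl
from h import *
c=cal("w")
print(onz(c,458/1.5,225/1.5,.01),onz(c,382/1.5,293/1.5,.061))
E
```

```text
[0.40535521 0.34002466 0.01      ] [0.44714409 0.2880804  0.061     ]
```

Request:
move_arm(rows="0 1.0 3.3 0 0 0 0.75;0 1.0 4 0 0 0 0.75;0 0.9 4 0 0 0 0.75;0 0 2 0 0 0 0.75;0 0 0 0 0 0 0.75;0 0 0 0 0 0 0.75")

```text
time_s: 62.05
eef_pos: [0.4491, 0.2889, 0.1831]
eef_rot: [-0.0, 0.672, 0.741, -0.0]
wrist_force: [-0.7, 0.3, 0.8]
opening: 0.745
```

```bash
python3 - <<'E'
from bench import ctrl
from h import *
o=ctrl.get_obs(); go(o,[.449,.2893,.105],95.7)
c=ctrl.camera("wrist"); save("at_wrist.png",c["color"],None,1.5)
g=o["eef_pos"]+Rq(o).apply([0,0,o["eef_pos"][2]-.061]); print("axis px at z.061",proj(c,g)*1.5)
E
```

```text
t 62.05 tcp [0.4491 0.2889 0.1831] yaw 95.6 tilt z [-0.001 -0.    -1.   ] open 0.745 F [-0.7  0.3  0.8]
  rz deg -0.1 (q6 now -1.32 )
  shift cm [ 0.04 -0.    7.81] len 7.8 min rows 2
axis px at z.061 [[381.69391646 321.98077669]]
```

View pics/at_wrist.png

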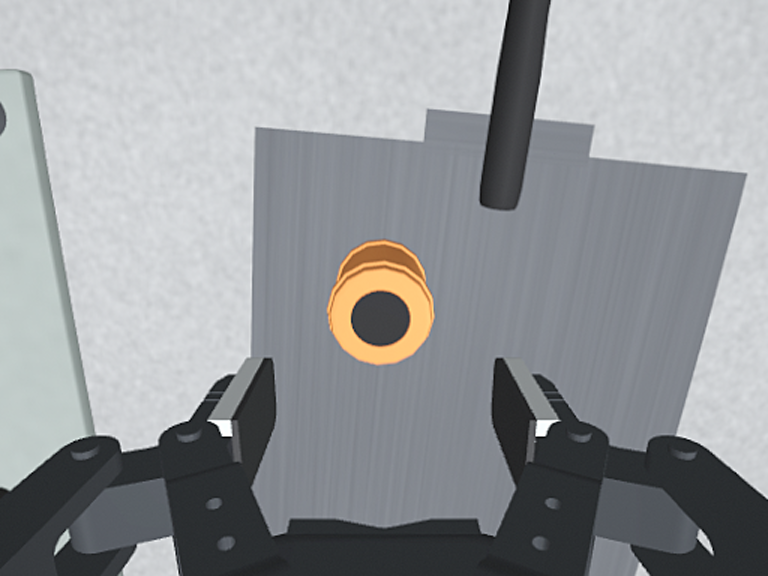

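Request:
move_arm(rows="0 -0.15 4 0 0 0 0.75;0 0 3.3 0 0 0 0.75;0 0 0.6 0 0 0 0.75;0 0 0 0 0 0 0.75;0 0 0 0 0 0 0;0 0 0 0 0 0 0;0 0 0 0 0 0 0;0 0 0 0 0 0 0;0 0 0 0 0 0 0")

```text
time_s: 63.0
eef_pos: [0.4495, 0.2895, 0.1067]
eef_rot: [0.001, 0.672, 0.741, 0.002]
wrist_force: [-0.8, -0.0, 7.6]
opening: 0.474
```

Request:
move_arm(rows="0 0 -2 0 0 0 0;0 0 -4 0 0 0 0;0 0 -5 0 0 0 0;0 0 -5 0 0 0 0;0 0 -5 0 0 0 0;0 0 0 0 0 0 0;0 0 0 0 0 0 0")

```text
time_s: 63.7
eef_pos: [0.4483, 0.2891, 0.3167]
eef_rot: [0.001, 0.671, 0.741, 0.002]
wrist_force: [-0.0, -0.1, -1.6]
opening: 0.475
```

```bash
python3 - <<'E'
from bench import ctrl
from h import *
x,y=-.077,.048
o=ctrl.get_obs(); t=[.530+np.cos(.1)*x-np.sin(.1)*y,-.0416+np.sin(.1)*x+np.cos(.1)*y,.32]; print(t); go(o,t,95.7)
c=ctrl.camera("wrist"); save("au_wrist.png",c["color"])
E
```

```text
[np.float64(0.4485926752745443), np.float64(-0.0015269731484605295), 0.32]
t 63.7 tcp [0.4483 0.2891 0.3167] yaw 95.6 tilt z [ 0.005  0.002 -1.   ] open 0.475 F [-0.  -0.1 -1.6]
  rz deg -0.1 (q6 now -1.32 )
  shift cm [-28.92  -2.85  -0.39] len 29.1 min rows 6
```

View pics/au_wrist.png

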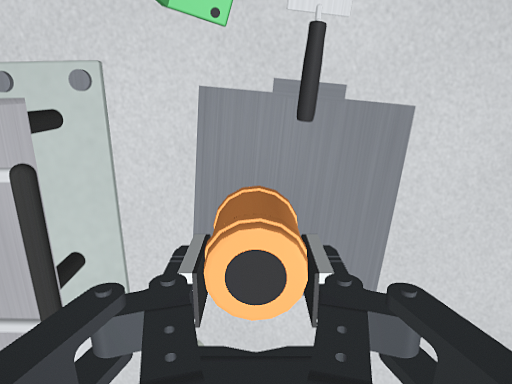

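Request:
move_arm(rows="-4.8 -0.48 -0.1 0 0 0 0;-4.8 -0.48 -0.1 0 0 0 0;-4.8 -0.48 0 0 0 0 0;-4.8 -0.48 0 0 0 0 0;-4.8 -0.48 0 0 0 0 0;-4.8 -0.48 0 0 0 0 0;0 0 0 0 0 0 0;0 0 0 0 0 0 0")

```text
time_s: 64.55
eef_pos: [0.4465, -0.0015, 0.3144]
eef_rot: [-0.002, 0.673, 0.74, -0.001]
wrist_force: [-0.8, 0.2, -0.5]
opening: 0.475
```

```bash
python3 - <<'E'
from bench import ctrl
from h import *
o=ctrl.get_obs(); go(o,[.4486,-.0015,.192],95.7)
c=ctrl.camera("wrist"); save("av_wrist.png",c["color"])
E
```

```text
t 64.55 tcp [ 0.4465 -0.0015  0.3144] yaw 95.4 tilt z [-0.003  0.001 -1.   ] open 0.475 F [-0.8  0.2 -0.5]
  rz deg -0.3 (q6 now -1.94 )
  shift cm [-0.05  0.25 12.24] len 12.2 min rows 3
```

View pics/av_wrist.png

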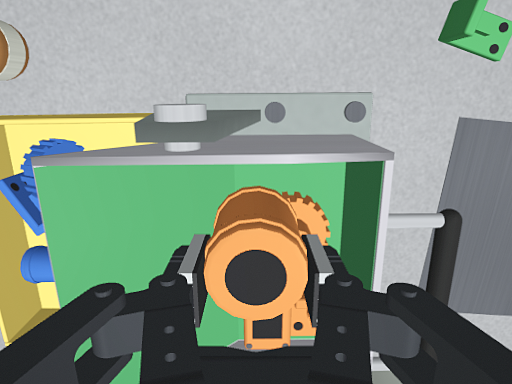

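Request:
move_arm(rows="0.45 0.05 4 0 0 0 0;0 0 4 0 0 0 0;0 0 2.5 0 0 0 0;0 0 1.2 0 0 0 0;0 0 0.2 0 0 0 0;0 0 0 0 0 0 0;0 0 0 0 0 0 0")

```text
time_s: 65.3
eef_pos: [0.4483, 0.004, 0.1984]
eef_rot: [0.001, 0.671, 0.741, 0.001]
wrist_force: [-0.5, -0.5, -0.5]
opening: 0.473
```

```bash
python3 - <<'E'
from bench import ctrl
from h import *
o=ctrl.get_obs(); go(o,[.4486,.003,.191],95.7)
c=ctrl.camera("wrist"); save("aw_wrist.png",c["color"])
E
```

```text
t 65.3 tcp [0.4483 0.004  0.1984] yaw 95.7 tilt z [ 0.003 -0.001 -1.   ] open 0.473 F [-0.5 -0.5 -0.5]
  rz deg -0.0 (q6 now -1.93 )
  shift cm [-0.1   0.02  0.74] len 0.7 min rows 1
```

View pics/aw_wrist.png

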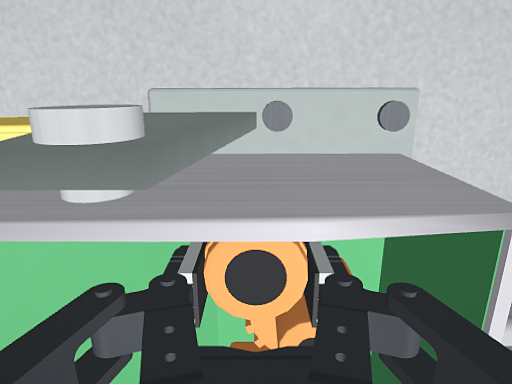

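Lower in small steps, watching force.

Request:
move_arm(rows="0 0 0.3 0 0 0 0;0 0 0.3 0 0 0 0;0 0 0.1 0 0 0 0;0 0 0 0 0 0 0")

```text
time_s: 65.75
eef_pos: [0.4479, 0.0037, 0.1916]
eef_rot: [0.001, 0.672, 0.741, 0.0]
wrist_force: [-3.6, 1.2, 14.3]
opening: 0.47
```

Request:
move_arm(rows="0 0 -0.1 0 0 0 0;0 0 0 0 0 0 0.65;0 0 0 0 0 0 0.65;0 0 0 0 0 0 0.65;0 0 0 0 0 0 0.65;0 0 -2 0 0 0 0.65;0 0 -4 0 0 0 0.65;0 0 -4 0 0 0 0.65;0 0 -4 0 0 0 0.65;0 0 -2 0 0 0 0.65;0 0 0 0 0 0 1;0 0 0 0 0 0 1")

```text
time_s: 66.95
eef_pos: [0.4472, 0.0039, 0.3506]
eef_rot: [0.0, 0.672, 0.741, -0.0]
wrist_force: [-0.0, -0.8, -0.0]
opening: 0.961
```

```bash
python3 - <<'E'
from bench import ctrl
from h import *
o=ctrl.get_obs(); go(o,[.4,-.1,.4])
c=ctrl.camera("wrist"); save("ax_wrist.png",c["color"])
c=ctrl.camera("scene"); save("ax_scene.png",c["color"],None,1.5)
E
```

```text
t 66.95 tcp [0.4472 0.0039 0.3506] yaw 95.6 tilt z [ 0. -0. -1.] open 0.961 F [-0.  -0.8 -0. ]
  shift cm [-9.88 -5.71 -4.94] len 12.4 min rows 3
```

View pics/ax_wrist.png

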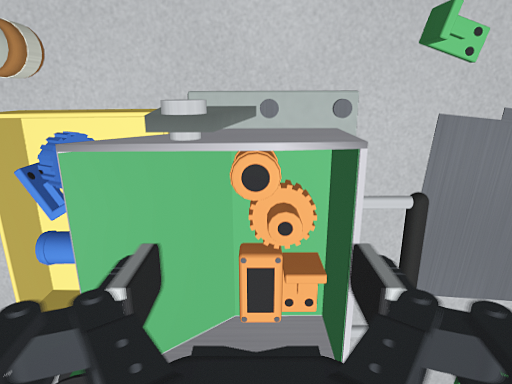

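View pics/ax_scene.png

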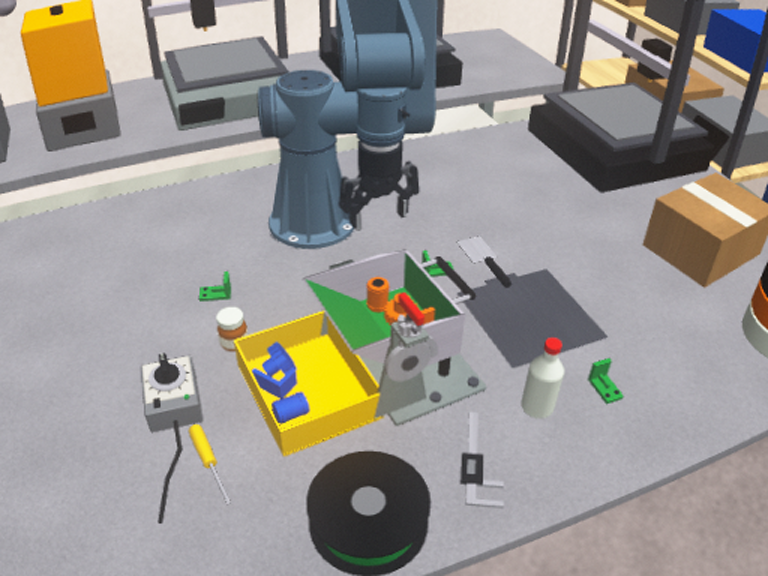

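Request:
move_arm(rows="0 -1 -4 0 0 0 1;0 -1 -4 0 0 0 1;0 0 0 0 0 0 1;0 0 0 0 0 0 1;0 0 0 0 0 0 1")

```text
time_s: 67.55
eef_pos: [0.427, 0.002, 0.4288]
eef_rot: [-0.002, 0.672, 0.741, -0.001]
wrist_force: [-0.2, -0.6, -0.2]
opening: 1.002
```

```bash
python3 - <<'E'
from bench import ctrl
from h import *
c=ctrl.camera("side"); save("ay_side.png",c["color"],(190,120,430,384),2.2)
for z in (.273,.287): print(z,(proj(c,[.6675,-.027,z])-[190,120])*2.2)
o=ctrl.get_obs(); print(o["wrist_force"],o["dq"].round(3))
E
```

```text
0.273 [[264.81098296  53.53101643]]
0.287 [[265.48193426  43.27429299]]
[ 0.02584088  0.36209851 -0.24482727] [ 0.001  0.004 -0.004 -0.001  0.004 -0.   ]
```

View pics/ay_side.png

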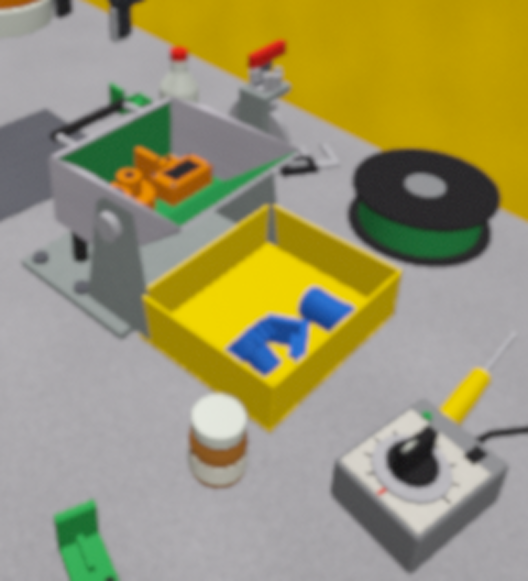

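```bash
python3 - <<'E'
from bench import ctrl
from h import *
c=ctrl.camera("side"); a=c["color"][295:384,335:425]; b=ctrl.camera("scene")["color"][225:295,85:145]
r=lambda i:cv2.resize(i,(380,380),interpolation=cv2.INTER_CUBIC)
cv2.imwrite("pics/az.png",np.hstack([r(a),r(b)]))
E
```

```text
(no output)
```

View pics/az.png

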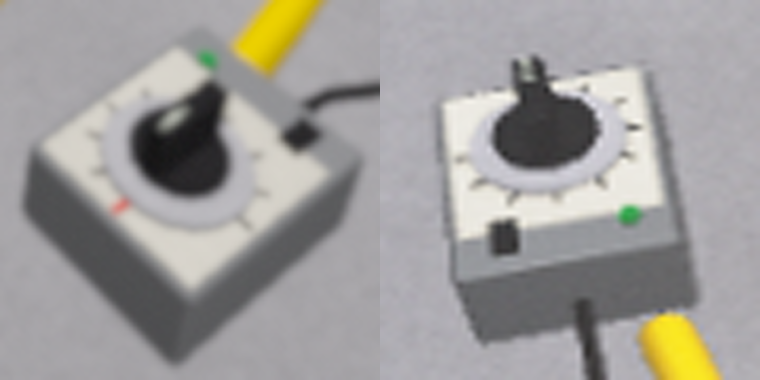

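```bash
python3 -c "
from bench import ctrl
print(ctrl.hand_in())"
```

```text
the job is handed in; nothing more can be done
None
```

The batch is changed and handed in at about 68 s, with no reading of mine near the force limits. The highest single force I saw was about 42 N on the fingers, when pressing the trough against its tipped stop.

**What I did, in order:**
- Turned the dial anticlockwise to its end stop.
- Pulled the plunger up, turned it 75° and let it down into its rest notch.
- Tipped the trough to its stop. All three blue prints (gear, bracket, coupler) slid into the tote and none missed it.
- Swung the trough back to its level stop, lifted and turned the plunger back, and let it go home.
- Placed the four orange prints (housing, bracket, gear, coupler) on the trough floor. The housing had been knocked partly off the sheet, so I picked it up from its new place.

**Last checks:**
- **Dial:** the pointer lines up with the red mark in the wrist picture taken after turning. The final scene and side crops agree.
- **Plunger:** the T-bar sits within a pixel of its predicted home position in the side camera.
- **Prints:** the wrist camera shows all four orange prints inside the trough; the side camera cannot see the coupler behind the near wall. The blue prints are in the tote.
- **Bystanders:** the green look-alikes, jar, bottle, scraper, calipers and driver look unmoved.
- **Disagreements:** the pivot swing I measured was about 82°, against 80° nominal. Wrist-camera positions differed from the other estimates by 2 to 5 mm, which did no harm.

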